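# Clamp the rod end and grease it with a push gun

### The job

Lock the steering rod end in the greasing fixture by pushing the toggle clamp's handle fully down, then take the push-type grease gun out of the rack and press its coupler squarely, in line with the tilted grease nipple, until it snaps over the nipple's head. Keep pushing along the same line so that the nose goes at least two thirds of its 18 mm travel into the barrel against its spring, and finish while holding the gun pressed there: do not let go, ease off or put it back. Leave the rod end in its seat, the clamp locked and the other things on the bench alone.

Things in the scene. Friction and masses are not known exactly. Their poses are not given: they have to be found in the camera images.
- fixture: Greasing fixture, fixed: dark steel plate 110 x 320 x 12 mm. Along its y: stud rest under the rod end's housing (y = -100 mm), V-posts (y = -50, +30 mm), and on a grey riser a horizontal toggle clamp (y = -13 to 233 mm). Origin: centre of the plate's underside; z up; x away from the robot, give or take 20 degrees of yaw.
- clamp_pivot (a point): Pivot of the toggle clamp's handle, 107 mm from the fixture's origin along its +y and 99 mm above the bench. The pivot axis is the fixture's x axis.
- clamp (a joint): Toggle clamp handle, rad: 0 = fully down on its stop (level, locked), 0.9 at the start (raised, open). The handle points from its pivot to the fixture's +y, rising by this angle. Pushing it down swings the clamp arm down onto the shank, over a dead centre at 0.05. It stays where left; pushing down 85 mm from the pivot takes 3 to 6 N.
- clamp_grip (a point): Middle of the handle's black grip, on its centre line, 85 mm from the pivot. The grip is a round bar 18 mm thick, from 50 to 126 mm from the pivot; when down its upper side is 108 mm above the bench. The clamp's arm and cheeks are between it and the rod end.
- clamp_pad: Black rubber tip, 15 mm across, under the free end of the clamp arm. Closed, it presses on the top of the rod end's shank with some 5 to 10 N, 5 mm to the -y side of the fixture's origin. Origin: centre of its underside.
- rod_end: Loose steering rod end, 600 g, lying in the fixture: dark steel housing 44 mm across, cap on top, boot and stud below, and a shank 20 mm thick running 140 mm to +y over both V-posts. Origin: centre of the housing, on the shank's axis, 72 mm above the bench; y along the shank. The housing is rolled about the shank: cap and nipple lean 30 degrees towards -x.
- nipple: Steel grease nipple in the middle of the housing's cap: a ball head 10 mm across on a neck 6 mm thick, 12 mm long, above a hexagon 15 mm across, 6 mm high. Origin: centre of the ball, 42 mm from the rod end's origin, 108 mm above the bench. z: its axis, outwards, 30 degrees from vertical, leaning to the fixture's -x.
- gun: Push-type grease gun, 144 mm long, 340 g, standing nose down in one of the rack's two holes. Aluminium barrel 34 mm across from 10 to 70 mm above the origin, flange 46 mm across and 10 mm thick below it, domed end 5 mm high on top, nose nut 25 mm across under the flange. Origin: centre of the flange's underside, which rests on the rack; z along the gun from nose to rear (up in the rack).
- gun_nose (a joint): How far the gun's nose has been pushed into the barrel, m: 0 out, 0.018 fully in. A spring pushes it out with 10.5 N at 0 and 17.5 N at 0.018.
- gun_grip (a point): Point on the gun's axis, 36 mm above its origin, in the middle of the barrel: a good place to grip.
- coupler_mouth (a point): Centre of the coupler's open end at the tip of the nose, 69 mm below the gun's origin on its axis when the nose is out. The coupler is a steel cylinder 24 mm across, 32 mm long, on a 12 mm tube. Its mouth is a funnel 18 mm wide narrowing to 14 mm at 5 mm depth.
- coupler_seat (a point): Point on the axis 13 mm inside the coupler's mouth (56 mm below the gun's origin when the nose is out) where the centre of the nipple's ball sits once snapped on. Sprung jaws in front of it: first touch with the ball 9 mm short of the seat, past the middle at 4.5 mm, taking 8 to 10 N. A pull of about 8 N takes it off.
- rack: Tool rack on the bench: a folded dark steel stand 100 x 250 mm with a top plate 98 mm high that has two 30 mm holes, 55 mm to either side of its origin along its y. Origin: centre of its underside. Fixed. The gun stands in one hole and the screwdriver in the other, either way round.
- driver: Bystander: stubby black screwdriver standing in the rack's other hole; its waisted handle is 33 mm across and 87 mm high above the rack, its foot 39 mm across. Origin: underside of the foot.
- wrench: Bystander: steel spanner lying flat, 206 mm long, 8 mm high. Origin: middle of its underside.
- socket: Bystander: steel socket standing upright, 30 mm across, 36 mm high. Origin: centre of its underside.
- jar: Bystander: jar 60 mm across, 75 mm high, dark lid. Origin: centre of its underside.
- spray: Bystander: white spray bottle with a black head, 74 mm across, 207 mm high. Origin: centre of its underside.
- grinder: Bystander: air die grinder lying along its x, 225 mm long, 40 mm thick. Origin: below its middle, on the bench.
- nut: Bystander: steel collar lying flat, 32 mm across, 14 mm high. Origin: centre of its underside.

How it is judged:
On the way, in this order (a step that is already met when the one before it is completed fails the run):
1. the toggle clamp is fully down, past its dead centre, and its rubber tip presses on the rod end, while the gun still stands in the rack (value of joint clamp below 0.04 rad and contact force between clamp_pad and rod_end above 3 N and distance of gun from where it was at the start of the episode below 0.03 m), for 0.2 s.
2. the gun's coupler has snapped squarely over the nipple's head (distance between coupler_seat and nipple below 0.0025 m and angle between the z axis of gun and the z axis of nipple, either way round below 0.17 rad and value of joint clamp below 0.04 rad and contact force between clamp_pad and rod_end above 3 N), for 0.2 s.
At the end, for the whole second after the job is handed in: For the last second: clamp under 0.04 rad, its tip pressing over 3 N on the rod end; rod end within 10 mm of its start; nipple ball within 2.5 mm of the coupler seat, gun within 0.17 rad of its axis; nose in by 11 mm or more; gun in the fingers, still, clear of the rack (all of step 2 and value of joint gun_nose above 0.011 m and contact force between the fingers and gun above 2 N and contact force between gun and rack below 0.1 N and distance of rod_end from where it was at the start of the episode below 0.01 m and linear speed of gun below 0.02 m/s); the arm keeps its last pose, push and grip.
It fails at once if the rod end is knocked out of its seat (over 20 mm) (distance of rod_end from where it was at the start of the episode above 0.02 m).
It fails at once if another thing on the bench or in the rack is shifted by more than 30 mm (distance of any of driver, wrench, socket, jar, spray, grinder, nut from where it was at the start of the episode above 0.03 m).
It also fails if it takes over 64 s, if anything falls off the work surface, if the arm or the gripper's body presses on something with over 40 N, if the wrist force passes 120 N, or if a joint passes its speed limit or range.

### The arm

A 7-joint arm with a two-finger parallel gripper is mounted at the origin on the work surface. World frame = base frame: x ahead of the robot, y to its left, z up, the work surface at z = 0. Lengths are in m, angles in rad, forces in N, time in s.
With the tool pointing down it reaches from about 0.4 to 0.875 m from the base axis. Payload 4.4 kg.
Tool frame: the origin (TCP) lies midway between the tips of the shut fingers; the grasp point (between the pads) lies 19 mm behind it; z points along the fingers, y is the direction in which the jaws open and shut (so a half turn about z gives the same grasp; the last joint's range is limited). The gripper opens to 85 mm and grips with 20 to 120 N. Pads are 22 mm wide; open, the fingers measure 114 mm over their backs; the gripper's body (76 mm by 85 mm) begins 54 mm behind the grasp point. The pads swing forward as they close: fully open they stand 13 mm farther back than shut.
Start: joints at [-1.197, 0.628, 0.038, 1.517, -0.027, 0.996, -0.02], TCP at [0.277, 0.588, 0.231] pointing down, gripper open.
Joint ranges: [-3.06, 3.06], [-0.37, 2.12], [-1.25, 1.32], [0.18, 2.47], [-1.1, 4.24], [0.23, 1.98], [-2.94, 2.94]. Speed limits (rad/s): [2.57, 2.57, 3.14, 3.14, 3.14, 3.14, 3.14].

### API

Orientations are given as a unit quaternion [x, y, z, w].
In Python, from plant import robot gives the robot as it stands.
- The arm moves only by the tool apply_moves, never from a script. Its argument "commands" is a list of rows, each a list of 3 entries, a list of its own where there are three numbers: the shift along the tool's x, y, z in cm, then the turn, a rotation vector about the tool's x, y, z in rad, then the gripper command: -1 is shut, 1 is fully open, values between are in proportion. In form: [[[tx, ty, tz], [ax, ay, az], hand], ...]. A call has 1 to 10 rows; each row shifts and turns the commanded pose from where the row before left it, along the tool's axes as they then stand; what a row does not reach is not made up. A row lasts 1/10 s, in which the tool goes at most 50 mm and 8.59 degrees, less where a joint would pass 70% of its speed; a pose out of reach is approached as far as the arm can. A call is refused whole if a number of a shift passes 5 or a number of a turn 0.15, either way. A call with a gripper value outside its range is refused whole. The fingers move at their own pace and stop on an object; the grip force is fixed at half the most. Time passes only in rows, so rows that do not move let the fingers close. It gives the time, the measured TCP pose, the force and the opening at its end, in the units of the state.
- robot.get_obs(): the state, without advancing time (a new reading comes with each control period).
- robot.get_image(name): name is "scene" or "top" or "wrist"; returns a dict with "img" (420x560x3 uint8, red, green, blue), "K" (3x3 intrinsics, pixels), "position" and "orientation" of the camera in the world; the wrist camera has in their place "mount" (4x4, takes a point from camera to tool coordinates, whose origin is the TCP and whose axes are the flange's). Camera axes: x right, y down, z forward; pixel columns grow to the right and rows downward; lengths in m; the calibration is good to about 2 mm. A picture is of the moment at which its call begins: read the wrist's pose just before it. There is no depth.
- robot.close_job(): hands the job in, once; it reports no verdict.
Trained networks look in the newest picture that a camera, given by its name, has taken for a name from the list of things; names that differ only in an ending like _2 or _b are one class to them, and where a whole thing is asked for, a point or a joint stands for the part that bears it (a point fixed in the world has none). Each returns a list of dicts, best first, with "confidence" (0 to 1); they miss things now and then, are a little off and sometimes report something else, mostly with a low value. They report only what shows in the picture. A call takes as long as a camera call.
- robot.masks_of(camera, name): "mask" (420x560 bool, what is visible of it) and "at" ([column, row] in pixels, amid what is visible of it).
The state is a dict: "time_s": time; "joint_positions": joint angles; "qd": joint speeds; "tau": joint torques, N m; "eef_pos": TCP position; "ee_rot": TCP orientation; "ft_force": force on the tool from outside, world axes, zero at the start; "torque": the same for the moment, N m; "gripper_width": opening from 0.0 (shut) to 1.0 (fully open).
Only numpy, scipy, OpenCV 4.12 (cv2) and the standard library are available. Lean on these libraries where they do the work, as an engineer would, in place of code of your own. Each camera call takes 0.05 s, during which the arm holds its last target.

## Working session

There is one attempt and no reset: what is moved stays moved. The work goes in short steps, Python scripts to look and compute and a tool call to move; the robot and the scene stay as the last step left them, time stands still between calls to the robot, and variables do not carry over. Pictures are saved under pics/ and viewed, and the job is handed in when it is done.

Besides the shell and the picture viewer there is one more tool, called after "Request:" as name([rows], argument=value, ...), one row to a line, values as JSON. apply_moves: Moves the arm, as the interface text tells. Its arguments: {"type":"object","properties":{"commands":{"type":"array"}},"required":["commands"]}

```bash
ls; mkdir -p pics
python3 - <<'E'
from plant import robot
import cv2,json
o=robot.get_obs();print(o)
for n in ["scene","top","wrist"]:
    d=robot.get_image(n);cv2.imwrite(f"pics/{n}0.png",d["img"][:,:,::-1])
    print(n,{k:v for k,v in d.items() if k!="img"})
    for t in (["fixture","clamp_grip","rod_end","nipple","gun","rack","driver","clamp_pad","coupler_mouth"]):
        print(t,[(round(m["confidence"],2),m["at"],int(m["mask"].sum())) for m in robot.masks_of(n,t)][:3])
E
```

```text
pics
{'time_s': 0.0, 'joint_positions': array([-1.19680162,  0.62936715,  0.03846862,  1.51834802, -0.02702576,
        0.99625082, -0.01997361]), 'qd': array([-0.00101905,  0.00310919,  0.0009412 ,  0.00309037, -0.00079531,
        0.00187784,  0.0018418 ]), 'tau': array([ 2.22579242e-04, -5.63410664e+01,  1.22572079e+00, -1.93454486e+01,
        1.08590358e-02,  1.01749101e-02,  6.60466199e-06]), 'eef_pos': array([0.27646511, 0.58761202, 0.23038231]), 'ee_rot': array([ 2.18133622e-01,  9.75918472e-01, -9.07003454e-04, -1.93043044e-04]), 'ft_force': array([0.4362361 , 0.7224741 , 0.31702931]), 'torque': array([ 0.03394546, -0.0023764 ,  0.02659713]), 'gripper_width': 0.9973049518193222}
scene {'K': array([[451.24128948,   0.        , 285.14247973],
       [  0.        , 451.24128948, 209.68872064],
       [  0.        ,   0.        ,   1.        ]]), 'position': array([1.271299  , 0.20725743, 0.95827728]), 'orientation': array([ 0.59347375,  0.72071344, -0.26999952, -0.23550224])}
fixture [(0.7, [312.8, 260.5], 4732)]
clamp_grip [(0.68, [355.6, 233.2], 525), (0.26, [153.4, 217.9], 4
[... 832 characters left out ...]
4], 3218)]
coupler_mouth [(0.48, [211.3, 190.2], 313)]
wrist {'K': array([[325.91457833,   0.        , 285.02775986],
       [  0.        , 325.91457833, 208.25714895],
       [  0.        ,   0.        ,   1.        ]]), 'mount': array([[ 7.17110156e-04, -9.58700742e-01, -2.84415847e-01,
         7.27354977e-02],
       [ 9.99999732e-01,  6.46320208e-04,  3.42745674e-04,
        -8.13524107e-04],
       [-1.44766823e-04, -2.84416016e-01,  9.58700949e-01,
        -1.43628830e-01],
       [ 0.00000000e+00,  0.00000000e+00,  0.00000000e+00,
         1.00000000e+00]])}
fixture []
clamp_grip []
rod_end []
nipple []
gun [(0.6, [303.2, 344.7], 1918)]
rack []
driver []
clamp_pad []
coupler_mouth []
```

View pics/scene0.png

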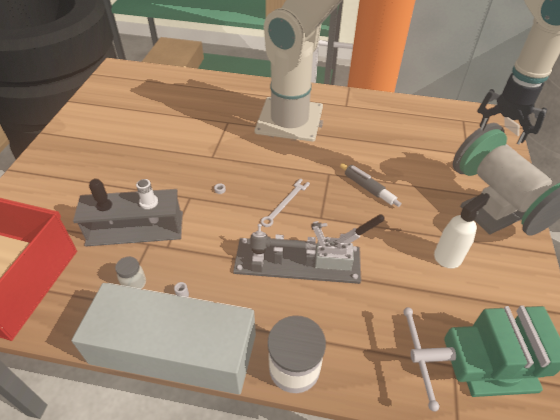

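View pics/top0.png

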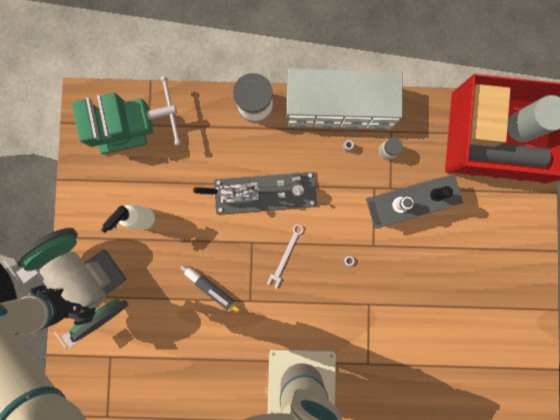

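View pics/wrist0.png

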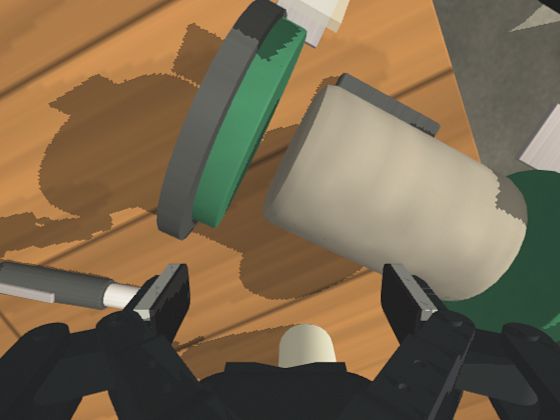

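The scene picture shows the rack on the left: silver gun at about (147,192), black driver at (97,194). The fixture is in the centre with the black clamp handle raised at (370,225). Top view: gun at (403,204), fixture around (266,195), handle towards the left. The wrist view shows only the bench grinder by the arm.

Run:
```python
import cv2
a=cv2.imread("pics/top0.png")[155:235,180:330];cv2.imwrite("pics/topc.png",cv2.resize(a,None,fx=5,fy=5,interpolation=cv2.INTER_CUBIC))
a=cv2.imread("pics/top0.png")[165:240,355:475];cv2.imwrite("pics/topr.png",cv2.resize(a,None,fx=6,fy=6,interpolation=cv2.INTER_CUBIC))
a=cv2.imread("pics/scene0.png")[200:290,225:395];cv2.imwrite("pics/scenec.png",cv2.resize(a,None,fx=4.5,fy=4.5,interpolation=cv2.INTER_CUBIC))
```

```text
(no output)
```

View pics/topc.png

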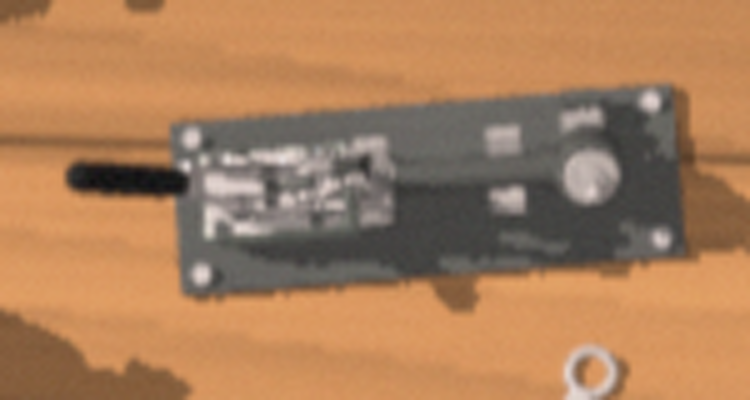

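View pics/topr.png

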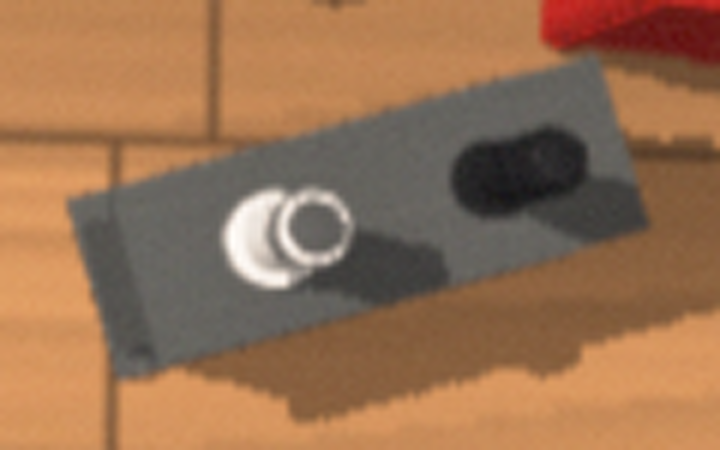

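View pics/scenec.png

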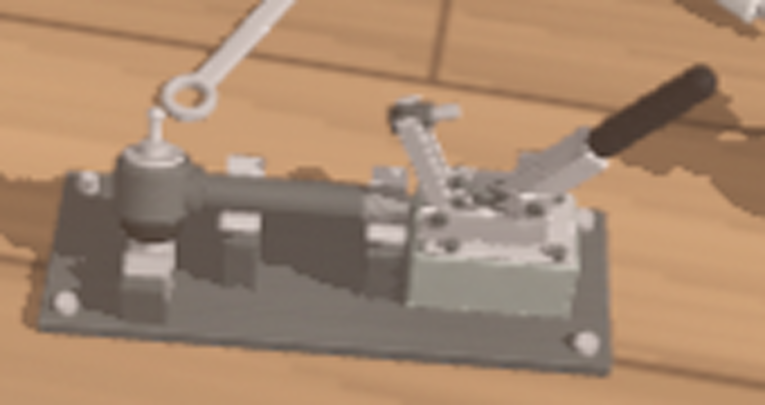

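```bash
cat > h.py <<'E'
import numpy as np,cv2
from scipy.spatial.transform import Rotation as R
from scipy.optimize import least_squares
CAM={"scene":(451.24128948,285.14247973,209.68872064,[1.271299,0.20725743,0.95827728],[0.59347375,0.72071344,-0.26999952,-0.23550224]),
"top":(399.47838367,281.40293148,216.0612732,[0.44813377,0.07065301,1.26704385],[0.7166186,-0.69691178,0.01832216,-0.02088171])}
MOUNT=np.array([[ 7.17110156e-04, -9.58700742e-01, -2.84415847e-01,7.27354977e-02],[ 9.99999732e-01,  6.46320208e-04,  3.42745674e-04,-8.13524107e-04],[-1.44766823e-04, -2.84416016e-01,  9.58700949e-01,-1.43628830e-01],[0,0,0,1]])
def proj(c,P):
    f,cx,cy,p,q=c if not isinstance(c,str) else CAM[c]
    l=(np.atleast_2d(P)-p)@R.from_quat(q).as_matrix()
    return np.c_[f*l[:,0]/l[:,2]+cx,f*l[:,1]/l[:,2]+cy]
def wcam(pos,quat):
    T=np.eye(4);T[:3,:3]=R.from_quat(quat).as_matrix();T[:3,3]=pos
    C=T@MOUNT
    return (325.91457833,285.02775986,208.25714895,C[:3,3],R.from_matrix(C[:3,:3]).as_quat())
def fx(p,L):
    c,s=np.cos(p[2]),np.sin(p[2]);L=np.atleast_2d(L)
    return np.c_[p[0]+c*L[:,0]-s*L[:,1],p[1]+s*L[:,0]+c*L[:,1],L[:,2]]
def ray(c,uv,z):
    f,cx,cy,p,q=CAM[c] if isinstance(c,str) else c
    d=R.from_quat(q).apply([(uv[0]-cx)/f,(uv[1]-cy)/f,1]);return np.array(p)+d*(z-p[2])/d[2]
E
cat > fit.py <<'E'
from h import *
def un(c,ox,oy,s): return (np.array(c,float)+.5)/s-.5+[ox,oy]
top=un([(171,127),(670,85),(683,252),(183,295)],180,155,5)
Lt=np.array([(.055,.16,.012),(.055,-.16,.012),(-.055,-.16,.012),(-.055,.16,.012)])
sc=un([(610,368),(40,325),(68,178)],225,200,4.5)
Ls=np.array([(.055,.16,.006),(.055,-.16,.006),(-.055,-.16,.012)])
nt=un([(157,113)],225,200,4.5)
ang=np.pi/6;N=np.array([[-.042*np.sin(ang),-.1,.072+.042*np.cos(ang)]])
for mode in ("top","scene","both"):
    def f(p):
        a=(proj("top",fx(p,Lt))-top).ravel();b=(proj("scene",fx(p,Ls))-sc).ravel();b2=(proj("scene",fx(p,N))-nt).ravel()
        return np.r_[a] if mode=="top" else np.r_[b,b2] if mode=="scene" else np.r_[a,b,b2]
    r=least_squares(f,[.5,.1,0]);print(mode,r.x,np.round(r.fun,2))
    print(fx(r.x,N), proj("scene",fx(r.x,N)),nt)
rt=un([(68,203),(598,58),(648,228),(122,378)],355,165,6)
Lr=np.array([(.05,.125,.098),(.05,-.125,.098),(-.05,-.125,.098),(-.05,.125,.098)])
r=least_squares(lambda p:(proj("top",fx(p,Lr))-rt).ravel(),[.5,-.3,0]);print("rack",r.x,np.round(r.fun,2))
G=fx(r.x,[[0,.055,.098]]);print("gun",G,proj("top",G+[0,0,.075]),un([(315,227)],355,165,6),"scene",proj("scene",G+[0,0,.075]),proj("scene",G+[0,0,.005]))
E
python3 fit.py
python3 - <<'E'
import cv2
a=cv2.imread("pics/scene0.png")[165:260,65:195];cv2.imwrite("pics/scener.png",cv2.resize(a,None,fx=5,fy=5,interpolation=cv2.INTER_CUBIC))
E
```

```text
top [0.59075657 0.13015704 0.11202673] [-0.65 -0.49  0.31 -0.57  0.8   0.55 -0.45  0.48]
[[0.58106746 0.02843624 0.10837307]] [[258.89025532 225.53891406]] [[259.5        224.72222222]]
scene [0.58869727 0.13107606 0.11752913] [ 0.78  0.17 -0.14  1.02 -0.54 -1.98 -0.13  0.41]
[[0.57956802 0.02930349 0.10837307]] [[259.37138193 225.13419024]] [[259.5        224.72222222]]
both [0.58980288 0.13076472 0.11337496] [-0.87 -0.13  0.08 -0.34  0.61  0.78 -0.63  0.85  0.54  0.74 -0.43  1.14
 -0.64 -1.87 -0.3   0.6 ]
[[0.58025092 0.02903095 0.10837307]] [[259.20106725 225.32609768]] [[259.5        224.72222222]]
rack [ 0.56903802 -0.31322229  0.29887683] [ 2.84 -2.73 -3.92 -1.21 -2.34  3.08  3.4   0.91]
gun [[ 0.55284343 -0.26066056  0.098     ]] [[404.23833801 203.44724175]] [[407.08333333 202.41666667]] scene [[145.99054755 181.94432885]] [[151.70930959 201.37856002]]
```

View pics/scener.png

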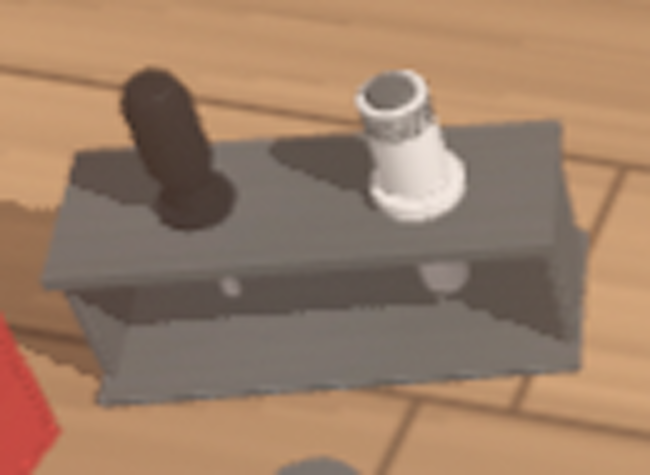

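```bash
cat >> fit.py <<'E'
print('---')
t=un([(315,227)],355,165,6)[0];s=un([(393,93)],65,165,5)[0]
r=least_squares(lambda p:np.r_[proj("top",p)[0]-t,proj("scene",p)[0]-s],[.55,-.26,.17]);print(r.x,r.fun)
t=un([(272,238)],355,165,6)[0];s=un([(417,187)],65,165,5)[0]
print(ray("top",t,.106),ray("scene",s,.106))
t=un([(490,177)],355,165,6)[0];s=un([(196,200)],65,165,5)[0]
print("driver",ray("top",t,.1),ray("scene",s,.1))
E
python3 fit.py | sed -n '/---/,$p'
```

```text
---
[ 0.55583644 -0.26821201  0.17024023] [-0.39201992  0.11020059 -0.35849452 -0.05654191]
[ 0.55656086 -0.26840193  0.106     ] [ 0.55932139 -0.26743269  0.106     ]
driver [ 0.58997291 -0.37619588  0.1       ] [ 0.58554724 -0.37723266  0.1       ]
```

```bash
cat > plan.py <<'E'
from h import *
P=np.array([.590,.1307,.1125])
def down(phi): 
    a,b=np.cos(phi),np.sin(phi);return R.from_matrix(np.c_[[-b,a,0],[a,b,0],[0,0,-1]])
def rows(p0,q0,p1,Rt,hand,step=.045,n=None):
    R0=q0 if isinstance(q0,R) else R.from_quat(q0);rv=(R0.inv()*Rt).as_rotvec();d=np.array(p1)-p0
    n=n or max(1,int(np.ceil(max(np.linalg.norm(d)/step,np.linalg.norm(rv)/.13))))
    for i in range(n):
        Ri=R0*R.from_rotvec(rv*i/n);t=Ri.inv().apply(d/n)*100
        if i in(0,n-1) or np.linalg.norm(rv)>.02: print([np.round(t,2).tolist(),np.round(rv/n,3).tolist(),hand])
    print("n",n)
E
python3 - <<'E'
from plan import *
from plant import robot
o=robot.get_obs();p=o["eef_pos"].copy();p[2]+=.15
T=fx(P,[[0,.172,.31]])[0];print(T)
rows(p,o["ee_rot"],T,down(P[2]),-1)
E
```

```text
[0.57069079 0.30161271 0.31      ]
[[-3.88, -1.34, 0.71], [0.0, -0.0, 0.102], -1]
[[-4.0, -0.94, 0.71], [0.0, -0.0, 0.102], -1]
[[-4.07, -0.53, 0.71], [0.0, -0.0, 0.102], -1]
[[-4.1, -0.11, 0.71], [0.0, -0.0, 0.102], -1]
[[-4.09, 0.31, 0.71], [0.0, -0.0, 0.102], -1]
[[-4.04, 0.72, 0.71], [0.0, -0.0, 0.102], -1]
[[-3.95, 1.13, 0.71], [0.0, -0.0, 0.102], -1]
[[-3.81, 1.52, 0.71], [0.0, -0.0, 0.102], -1]
[[-3.64, 1.9, 0.71], [0.0, -0.0, 0.102], -1]
[[-3.43, 2.26, 0.71], [0.0, -0.0, 0.102], -1]
n 10
```

Request:
apply_moves([
  [[0, 0, -3], [0, 0, 0], -1],
  [[0, 0, -4], [0, 0, 0], -1],
  [[0, 0, -4], [0, 0, 0], -1],
  [[0, 0, -4], [0, 0, 0], -1],
])

```text
time_s: 1.9
eef_pos: [0.2766, 0.5879, 0.383]
ee_rot: [0.218, 0.976, 0.0, -0.0]
ft_force: [0.4, 0.3, 0.8]
gripper_width: 0.329
```

Request:
apply_moves([
  [[-3.88, -1.34, 0.7], [0, 0, 0.102], -1],
  [[-4, -0.94, 0.7], [0, 0, 0.102], -1],
  [[-4.07, -0.53, 0.7], [0, 0, 0.102], -1],
  [[-4.1, -0.11, 0.7], [0, 0, 0.102], -1],
  [[-4.09, 0.31, 0.7], [0, 0, 0.102], -1],
  [[-4.04, 0.72, 0.7], [0, 0, 0.102], -1],
  [[-3.95, 1.13, 0.7], [0, 0, 0.102], -1],
  [[-3.81, 1.52, 0.7], [0, 0, 0.102], -1],
  [[-3.64, 1.9, 0.7], [0, 0, 0.102], -1],
  [[-3.43, 2.26, 0.7], [0, 0, 0.102], -1],
])

```text
time_s: 2.9
eef_pos: [0.5714, 0.3003, 0.3112]
ee_rot: [0.668, 0.744, 0.0, -0.0]
ft_force: [0.5, 0.8, 0.5]
gripper_width: 0.001
```

Run:
```python
from plan import *
from plant import robot
o=robot.get_obs();d=robot.get_image("wrist");print(o["time_s"],o["eef_pos"],o["ft_force"],o["gripper_width"],np.round(o["joint_positions"],2))
im=d["img"][:,:,::-1].copy()
c=wcam(o["eef_pos"],o["ee_rot"])
th=.9
L=[[0,.107+.126*np.cos(th),.099+.126*np.sin(th)],[0,.107+.05*np.cos(th),.099+.05*np.sin(th)],[-.021,-.1,.10837],[.055,.16,.012],[-.055,.16,.012]]
for u in proj(c,fx(P,L)): cv2.drawMarker(im,(int(round(u[0])),int(round(u[1]))),(0,0,255),0,10)
cv2.imwrite("pics/w1.png",im)
rows(o["eef_pos"],o["ee_rot"],fx(P,[[0,.172,.215]])[0],down(P[2]),-1)
```

```text
2.9 [0.57142503 0.30026967 0.31118205] [0.53214682 0.82519641 0.5097948 ] 0.0007617027272087934 [-0.72  0.57  0.34  1.43 -0.2   1.17 -0.25]
[[0.05, -0.02, 3.21], [0.0, -0.0, -0.002], -1]
[[0.05, -0.02, 3.21], [0.0, -0.0, -0.002], -1]
n 3
```

View pics/w1.png

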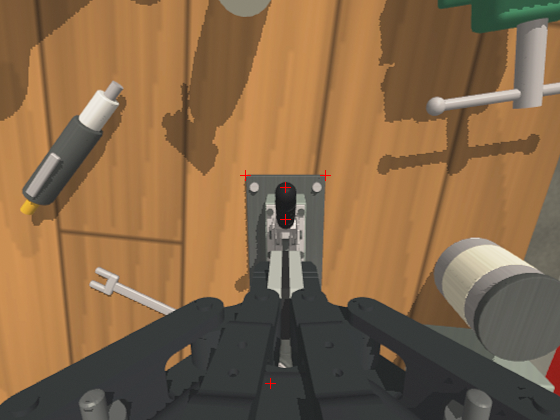

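The projected handle, plate corners and grip (red crosses at about (285,187), (285,219), (245,175) and (325,175)) lie on the picture, so the fixture pose is good. I'm going down to the handle.

Request:
apply_moves([
  [[-0.5, -0.05, 3.2], [0, 0, 0], -1],
  [[-0.5, 0, 3.2], [0, 0, 0], -1],
  [[0, 0, 3], [0, 0, 0], -1],
  [[0, 0, 1], [0, 0, 0], -1],
  [[0, 0, 0.8], [0, 0, 0], -1],
  [[0, 0, 0.6], [0, 0, 0], -1],
  [[0.1, 0, 0.6], [0, 0, 0], -1],
  [[0.1, 0, 0.6], [0, 0, 0], -1],
])

```text
time_s: 3.75
eef_pos: [0.5718, 0.2939, 0.1823]
ee_rot: [0.667, 0.745, 0.001, 0.001]
ft_force: [0.2, -0.9, 1.6]
gripper_width: -0.005
```

Request:
apply_moves([
  [[0.2, 0, 0.6], [0, 0, 0], -1],
  [[0.2, 0, 0.6], [0, 0, 0], -1],
  [[0.2, 0, 0.6], [0, 0, 0], -1],
  [[0.2, 0, 0.6], [0, 0, 0], -1],
  [[0.2, 0, 0.6], [0, 0, 0], -1],
  [[0.2, 0, 0.6], [0, 0, 0], -1],
])

```text
time_s: 4.35
eef_pos: [0.5694, 0.3058, 0.1447]
ee_rot: [0.667, 0.745, 0.0, -0.0]
ft_force: [0.1, 0.3, 2.5]
gripper_width: -0.001
```

Request:
apply_moves([
  [[0.2, 0, 0.6], [0, 0, 0], -1],
  [[0.2, 0, 0.6], [0, 0, 0], -1],
  [[0.1, 0, 0.6], [0, 0, 0], -1],
  [[0.1, 0, 0.6], [0, 0, 0], -1],
  [[0, 0, 0.5], [0, 0, 0], -1],
  [[0, 0, 0.4], [0, 0, 0], -1],
])

```text
time_s: 4.95
eef_pos: [0.5688, 0.3116, 0.1119]
ee_rot: [0.667, 0.745, 0.0, -0.0]
ft_force: [-0.3, 0.8, 3.1]
gripper_width: 0.0
```

Request:
apply_moves([
  [[0, 0, 0.2], [0, 0, 0], -1],
  [[0, 0, 0.2], [0, 0, 0], -1],
  [[0, 0, 0.2], [0, 0, 0], -1],
])

```text
time_s: 5.25
eef_pos: [0.5689, 0.3108, 0.1076]
ee_rot: [0.667, 0.745, -0.0, -0.0]
ft_force: [-5.9, -1.9, 22.2]
gripper_width: 0.001
```

Request:
apply_moves([
  [[0, 0, 0], [0, 0, 0], -1],
  [[0, 0, -0.3], [0, 0, 0], -1],
  [[0, 0, -2], [0, 0, 0], -1],
  [[0, 0, -4], [0, 0, 0], -1],
  [[0, 0, -4], [0, 0, 0], 1],
  [[0, 0, -4], [0, 0, 0], 1],
  [[0, 0, -4], [0, 0, 0], 1],
  [[-2, 0, -1], [0, 0, 0], 1],
])

```text
time_s: 6.05
eef_pos: [0.5724, 0.2946, 0.3036]
ee_rot: [0.665, 0.747, 0.004, 0.001]
ft_force: [-0.4, 0.0, -0.1]
gripper_width: 0.679
```

Run:
```python
from plan import *
from plant import robot
o=robot.get_obs();d=robot.get_image("wrist");print(o["time_s"],o["eef_pos"],o["ft_force"],o["gripper_width"])
im=d["img"][:,:,::-1].copy()
c=wcam(o["eef_pos"],o["ee_rot"])
cv2.imwrite("pics/w2.png",im)
s=robot.get_image("scene")["img"][200:290,225:395,::-1];cv2.imwrite("pics/s2.png",cv2.resize(s,None,fx=4.5,fy=4.5,interpolation=cv2.INTER_CUBIC))
G=np.array([.5563,-.268,.115])
p=G+[0,0,.12]
az=np.arctan2(p[1],p[0])
for phi in(0.,-.3,az): print("phi",phi);rows(o["eef_pos"],o["ee_rot"],p+[0,0,.06],down(phi),1)
```

```text
6.05 [0.57241812 0.29456793 0.30363095] [-0.44458646  0.01814692 -0.06844909] 0.6791248295977288
phi 0.0
[[-4.28, -0.62, 0.04], [0.001, -0.0, 0.009], 1]
[[-4.29, -0.58, 0.05], [0.001, -0.0, 0.009], 1]
[[-4.3, -0.54, 0.05], [0.001, -0.0, 0.009], 1]
[[-4.3, -0.51, 0.05], [0.001, -0.0, 0.009], 1]
[[-4.3, -0.47, 0.05], [0.001, -0.0, 0.009], 1]
[[-4.31, -0.43, 0.05], [0.001, -0.0, 0.009], 1]
[[-4.31, -0.39, 0.05], [0.001, -0.0, 0.009], 1]
[[-4.31, -0.35, 0.06], [0.001, -0.0, 0.009], 1]
[[-4.32, -0.32, 0.06], [0.001, -0.0, 0.009], 1]
[[-4.32, -0.28, 0.06], [0.001, -0.0, 0.009], 1]
[[-4.32, -0.24, 0.06], [0.001, -0.0, 0.009], 1]
[[-4.32, -0.2, 0.06], [0.001, -0.0, 0.009], 1]
[[-4.33, -0.16, 0.06], [0.001, -0.0, 0.009], 1]
n 13
phi -0.3
[[-4.28, -0.62, 0.04], [0.0, -0.0, 0.032], 1]
[[-4.3, -0.48, 0.05], [0.0, -0.0, 0.032], 1]
[[-4.32, -0.35, 0.05], [0.0, -0.0, 0.032], 1]
[[-4.32, -0.21, 0.05], [0.0, -0.0, 0.032], 1]
[[-4.33, -0.07, 0.05], [0.0, -0.0, 0.032], 1]
[[-4.33, 0.07, 0.05], [0.0, -0.0, 0.032], 1]
[[-4.32, 0.21, 0.06], [0.0, -0.0, 0.032], 1]
[[-4.32, 0.34, 0.06], [0.0, -0.0, 0.032], 1]
[[-4.3, 0.48, 0.06], [0.0, -0.0, 0.032], 1]
[[-4.28, 0.62, 0.06], [0.0, -0.0, 0.032], 1]
[[-4.26, 0.76, 0.06], [0.0, -0.0, 0.032], 1]
[[-4.24, 0.89, 0.06], [0.0, -0.0, 0.032], 1]
[[-4.21, 1.03, 0.07], [0.0, -0.0, 0.032], 1]
n 13
phi -0.4489449165234564
[[-4.28, -0.62, 0.04], [0.0, -0.0, 0.043], 1]
[[-4.31, -0.43, 0.05], [0.0, -0.0, 0.043], 1]
[[-4.32, -0.25, 0.05], [0.0, -0.0, 0.043], 1]
[[-4.33, -0.06, 0.05], [0.0, -0.0, 0.043], 1]
[[-4.33, 0.13, 0.05], [0.0, -0.0, 0.043], 1]
[[-4.32, 0.32, 0.05], [0.0, -0.0, 0.043], 1]
[[-4.3, 0.5, 0.06], [0.0, -0.0, 0.043], 1]
[[-4.27, 0.69, 0.06], [0.0, -0.0, 0.043], 1]
[[-4.24, 0.87, 0.06], [0.0, -0.0, 0.043], 1]
[[-4.2, 1.06, 0.06], [0.0, -0.0, 0.043], 1]
[[-4.15, 1.24, 0.06], [0.0, -0.0, 0.043], 1]
[[-4.09, 1.42, 0.06], [0.0, -0.0, 0.043], 1]
[[-4.03, 1.59, 0.07], [0.0, -0.0, 0.043], 1]
n 13
```

View pics/w2.png

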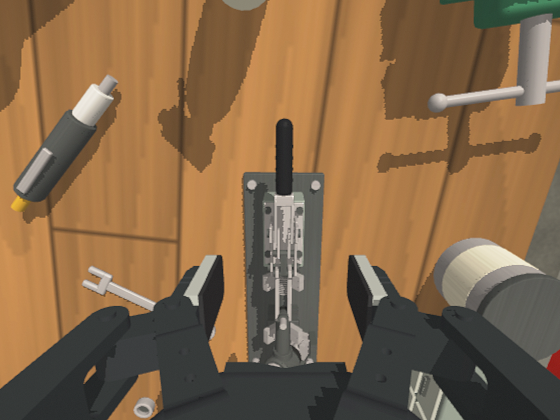

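View pics/s2.png

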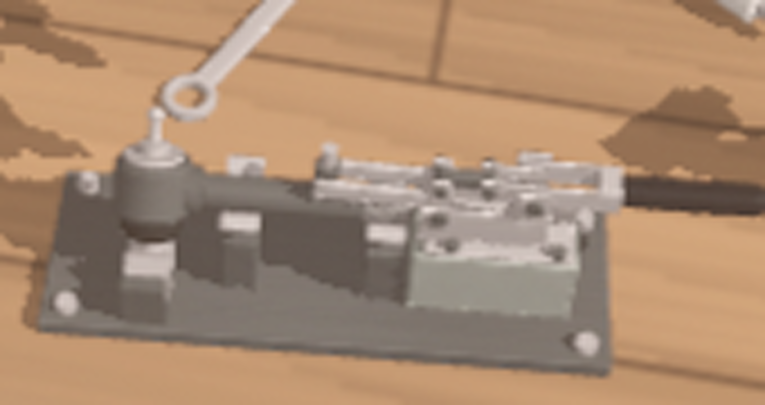

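The pictures show the clamp handle level and the arm down on the shank, and the nipple is unmoved at (157,113) in the crop. I'm going to the gun and keeping the tool's yaw.

Run:
```python
from plan import *
from plant import robot
o=robot.get_obs()
rows(o["eef_pos"],o["ee_rot"],np.array([.5563,-.268,.30]),down(.1),1)
```

```text
[[-4.23, -0.58, 0.02], [0.0, 0.0, 0.0], 1]
[[-4.24, -0.56, 0.01], [0.0, 0.0, 0.0], 1]
n 13
```

Request:
apply_moves([
  [[-4.2, -0.6, 0], [0, 0, 0], 1],
  [[-4.2, -0.6, 0], [0, 0, 0], 1],
  [[-4.2, -0.6, 0], [0, 0, 0], 1],
  [[-4.2, -0.6, 0], [0, 0, 0], 1],
  [[-4.2, -0.6, 0], [0, 0, 0], 1],
  [[-4.2, -0.6, 0], [0, 0, 0], 1],
  [[-4.2, -0.6, 0], [0, 0, 0], 1],
  [[-4.2, -0.6, 0], [0, 0, 0], 1],
  [[-4.2, -0.6, 0], [0, 0, 0], 1],
  [[-4.2, -0.6, 0], [0, 0, 0], 1],
])

```text
time_s: 7.15
eef_pos: [0.5564, -0.134, 0.297]
ee_rot: [0.667, 0.745, -0.001, -0.002]
ft_force: [0.3, -0.2, 0.2]
gripper_width: 1.001
```

Request:
apply_moves([
  [[-4.2, -0.6, 0], [0, 0, 0], 1],
  [[-3, -0.4, 0], [0, 0, 0], 1],
  [[0, 0, 0], [0, 0, 0], 1],
  [[0, 0, 0], [0, 0, 0], 1],
])

```text
time_s: 7.55
eef_pos: [0.5548, -0.2054, 0.2972]
ee_rot: [0.668, 0.744, -0.001, -0.002]
ft_force: [-0.9, 0.3, -0.9]
gripper_width: 0.999
```

Run:
```python
from plan import *
from plant import robot
o=robot.get_obs();d=robot.get_image("wrist");print(o["time_s"],o["eef_pos"],o["ee_rot"],o["ft_force"],o["gripper_width"],np.round(o["joint_positions"],2))
im=d["img"][:,:,::-1].copy()
c=wcam(o["eef_pos"],o["ee_rot"])
for m in robot.masks_of("wrist","gun")[:2]: print(m["confidence"],m["at"])
G=np.array([.5563,-.268,.098])
for z in(.07,.01): 
    u=proj(c,G+[0,0,z])[0];print(u);cv2.drawMarker(im,(int(u[0]),int(u[1])),(0,0,255),0,10)
    r=.017 if z==.07 else .023
    t=np.linspace(0,6.28,60);cv2.polylines(im,[np.int32(np.round(proj(c,np.c_[G[0]+r*np.cos(t),G[1]+r*np.sin(t),0*t+G[2]+z])))],True,(0,255,0))
cv2.imwrite("pics/w3.png",im)
```

```text
7.55 [ 0.55476888 -0.20540935  0.29716935] [ 6.67619639e-01  7.44499851e-01 -6.96579287e-04 -1.87223718e-03] [-0.9049696   0.31204478 -0.89172528] 0.9994372859107938 [ 0.06  0.5   0.39  1.6  -0.21  1.08  0.61]
0.56 [277.7, 247.5]
[280.52986647 264.98839681]
[281.43948748 240.39496053]
```

View pics/w3.png

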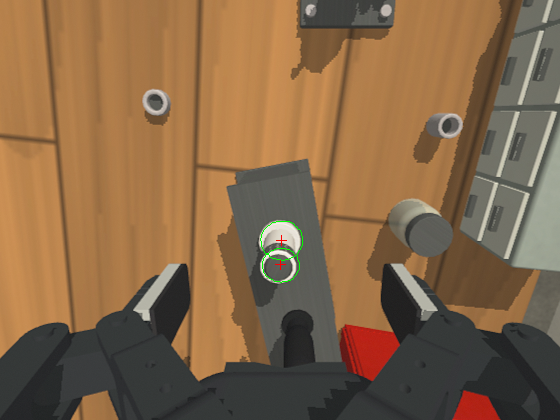

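Wrist view: the rim and flange circles I projected lie on the gun at about (280,265) and (281,240), within a pixel or so. I'm moving over it and going down.

Request:
apply_moves([
  [[-3.1, -0.3, 0], [0, 0, 0], 1],
  [[-3.1, -0.2, 0], [0, 0, 0], 1],
  [[0, 0, 2], [0, 0, 0], 1],
  [[0, 0, 3], [0, 0, 0], 1],
  [[0, 0, 3], [0, 0, 0], 1],
  [[0, 0, 3], [0, 0, 0], 1],
  [[0, 0, 2], [0, 0, 0], 1],
  [[0, 0, 0], [0, 0, 0], 1],
])

```text
time_s: 8.45
eef_pos: [0.5563, -0.2642, 0.1659]
ee_rot: [0.666, 0.746, -0.001, -0.004]
ft_force: [0.4, 0.4, -0.2]
gripper_width: 1.0
```

Run:
```python
from plan import *
from plant import robot
o=robot.get_obs();d=robot.get_image("wrist");cv2.imwrite("pics/w4.png",d["img"][:,:,::-1])
rows(o["eef_pos"],o["ee_rot"],np.array([.5563,-.268,.114]),down(.1125),1,step=.02)
```

```text
[[-0.13, -0.01, 1.73], [-0.002, -0.002, 0.0], 1]
[[-0.13, -0.01, 1.73], [-0.002, -0.002, 0.0], 1]
n 3
```

View pics/w4.png

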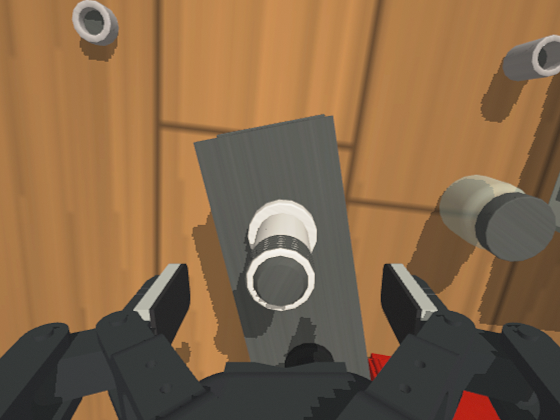

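Request:
apply_moves([
  [[-0.13, 0, 1.7], [-0.002, -0.002, 0], 1],
  [[-0.13, 0, 1.7], [-0.002, -0.002, 0], 1],
  [[-0.13, 0, 1.7], [-0.002, -0.002, 0], 1],
  [[0, 0, 0], [0, 0, 0], 1],
])

```text
time_s: 8.9
eef_pos: [0.5581, -0.2703, 0.1178]
ee_rot: [0.666, 0.746, 0.0, 0.003]
ft_force: [-0.4, 0.6, -0.4]
gripper_width: 1.005
```

Run:
```python
from plan import *
from plant import robot
o=robot.get_obs();d=robot.get_image("wrist")
im=d["img"][:,:,::-1].copy()
print(o["eef_pos"],o["ee_rot"])
c=wcam(o["eef_pos"],o["ee_rot"])
G=np.array([.5563,-.268,.098])
for z,r in((.07,.017),(.01,.023)):
    t=np.linspace(0,6.28,60);cv2.polylines(im,[np.int32(np.round(proj(c,np.c_[G[0]+r*np.cos(t),G[1]+r*np.sin(t),0*t+G[2]+z])))],True,(0,255,0))
cv2.imwrite("pics/w5.png",im)
```

```text
[ 0.55814549 -0.27034535  0.11777777] [6.66428978e-01 7.45561374e-01 1.58666445e-04 3.26027594e-03]
```

View pics/w5.png

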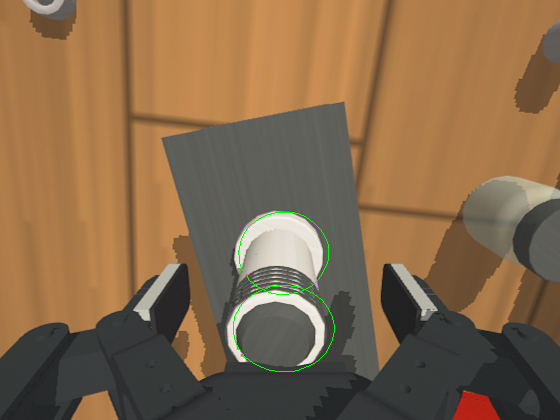

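Request:
apply_moves([
  [[0.15, -0.28, 0.3], [0, 0, 0], 1],
  [[0, 0, 0], [0, 0, 0], 1],
  [[0, 0, 0], [0, 0, 0], 1],
])

```text
time_s: 9.25
eef_pos: [0.5559, -0.2703, 0.1162]
ee_rot: [0.667, 0.745, 0.001, 0.005]
ft_force: [-0.9, 0.6, -1.1]
gripper_width: 1.004
```

Run:
```python
from plan import *
from plant import robot
for i in range(3):
    d=robot.get_image("wrist");o=robot.get_obs();print(o["eef_pos"],o["ee_rot"])
im=d["img"][:,:,::-1].copy()
c=wcam(o["eef_pos"],o["ee_rot"])
G=np.append(o["eef_pos"][:2],.098)
for z,r in((.07,.017),(.01,.023)):
    t=np.linspace(0,6.28,60);cv2.polylines(im,[np.int32(np.round(proj(c,np.c_[G[0]+r*np.cos(t),G[1]+r*np.sin(t),0*t+G[2]+z])))],True,(0,255,0))
cv2.imwrite("pics/w6.png",im)
```

```text
[ 0.55593928 -0.27039757  0.11606751] [6.66769831e-01 7.45247902e-01 4.81967094e-04 4.82963970e-03]
[ 0.55585867 -0.27042944  0.1159216 ] [6.66785091e-01 7.45234943e-01 4.22923421e-04 4.72685650e-03]
[ 0.55580708 -0.27039511  0.11577547] [6.66776920e-01 7.45242873e-01 3.95405203e-04 4.63059727e-03]
```

View pics/w6.png

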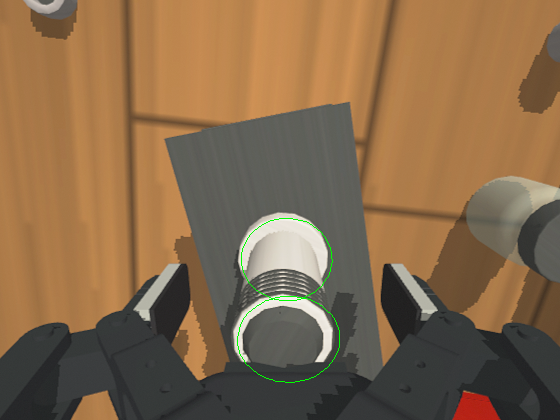

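Run:
```python
from plan import *
from plant import robot
o=robot.get_obs()
rows(o["eef_pos"],o["ee_rot"],o["eef_pos"]+R.from_quat(o["ee_rot"]).apply([.001,-.001,.0015]),down(.1125),1,n=1)
```

```text
[[0.1, -0.1, 0.15], [0.007, 0.006, -0.001], 1]
n 1
```

Request:
apply_moves([
  [[0.1, -0.1, 0.15], [0.005, 0.005, 0], 1],
  [[0, 0, 0], [0, 0, 0], -1],
  [[0, 0, 0], [0, 0, 0], -1],
  [[0, 0, 0], [0, 0, 0], -1],
  [[0, 0, 0], [0, 0, 0], -1],
  [[0, 0, 0], [0, 0, 0], -1],
  [[0, 0, 0], [0, 0, 0], -1],
  [[0, 0, 0], [0, 0, 0], -1],
  [[0, 0, 0], [0, 0, 0], -1],
])

```text
time_s: 10.3
eef_pos: [0.5546, -0.2695, 0.1139]
ee_rot: [0.667, 0.745, 0.0, 0.001]
ft_force: [0.3, -0.8, 2.7]
gripper_width: 0.385
```

Run:
```python
from plan import *
from plant import robot
d=robot.get_image("wrist");o=robot.get_obs();print(o)
cv2.imwrite("pics/w7.png",d["img"][:,:,::-1])
```

```text
{'time_s': 10.35, 'joint_positions': array([ 0.22169056,  0.74335628,  0.3051564 ,  1.72634598, -0.31371657,
        0.71830368,  0.79977764]), 'qd': array([-1.15172246e-04,  1.25266057e-03, -5.51083347e-04, -2.19184969e-04,
       -1.46505745e-03, -3.55646835e-05,  3.60571007e-04]), 'tau': array([ 2.12212452e-01, -5.44413006e+01,  5.37014544e+00, -1.37950650e+01,
        5.87440096e-02, -1.27653277e-02,  5.08819328e-03]), 'eef_pos': array([ 0.55457204, -0.26944386,  0.11393657]), 'ee_rot': array([6.66793031e-01, 7.45242419e-01, 1.26851008e-04, 8.80323410e-04]), 'ft_force': array([0.20149767, 0.12518841, 1.89025264]), 'torque': array([ 0.01785212, -0.00206499, -0.01423483]), 'gripper_width': 0.3837198994774663}
```

View pics/w7.png

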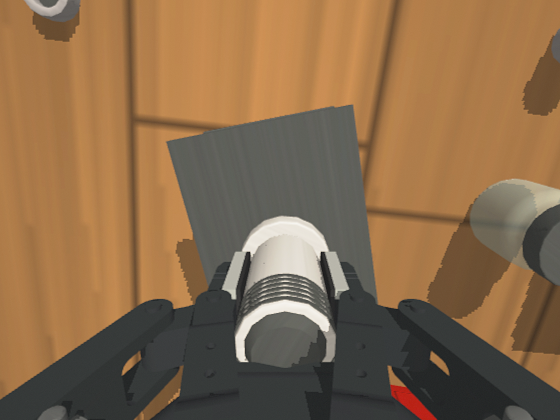

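Request:
apply_moves([
  [[0, 0, -1], [0, 0, 0], -1],
  [[0, 0, -2], [0, 0, 0], -1],
  [[0, 0, -3], [0, 0, 0], -1],
  [[0, 0, -3], [0, 0, 0], -1],
  [[0, 0, -3], [0, 0, 0], -1],
  [[0, 0, -1], [0, 0, 0], -1],
  [[0, 0, 0], [0, 0, 0], -1],
])

```text
time_s: 11.05
eef_pos: [0.5547, -0.2696, 0.2449]
ee_rot: [0.667, 0.745, 0.0, 0.002]
ft_force: [0.9, -0.1, -3.3]
gripper_width: 0.38
```

```bash
cat >> plan.py <<'E'
def press(yaw):
    x=np.array([-np.sin(yaw),np.cos(yaw),0]);n=np.array([-.5*np.cos(yaw),-.5*np.sin(yaw),np.cos(np.pi/6)])
    return R.from_matrix(np.c_[x,np.cross(-n,x),-n]),n
BALL=fx(P,[[-.021,-.1,.10837]])[0]
E
python3 - <<'E'
from plan import *
from plant import robot
d=robot.get_image("wrist");o=robot.get_obs();print(o["time_s"],o["eef_pos"],o["ft_force"],o["gripper_width"])
cv2.imwrite("pics/w8.png",d["img"][:,:,::-1])
Rt,n=press(P[2]);T=BALL+n*(.072+.05);print(BALL,T)
rows(o["eef_pos"],o["ee_rot"],T,Rt,-1,step=.035)
E
```

```text
11.1 [ 0.55385819 -0.26895546  0.24327692] [-0.16399005 -0.50241015 -4.34707695] 0.3812120193771261
[0.58035904 0.02897463 0.10837   ] [0.51974464 0.02212659 0.2140251 ]
[[3.26, -0.02, 0.32], [-0.058, 0.0, -0.0], -1]
[[3.26, -0.04, 0.32], [-0.058, 0.0, -0.0], -1]
[[3.26, -0.05, 0.32], [-0.058, 0.0, -0.0], -1]
[[3.26, -0.07, 0.32], [-0.058, 0.0, -0.0], -1]
[[3.26, -0.09, 0.31], [-0.058, 0.0, -0.0], -1]
[[3.26, -0.11, 0.31], [-0.058, 0.0, -0.0], -1]
[[3.26, -0.13, 0.3], [-0.058, 0.0, -0.0], -1]
[[3.26, -0.14, 0.29], [-0.058, 0.0, -0.0], -1]
[[3.26, -0.16, 0.28], [-0.058, 0.0, -0.0], -1]
n 9
```

View pics/w8.png

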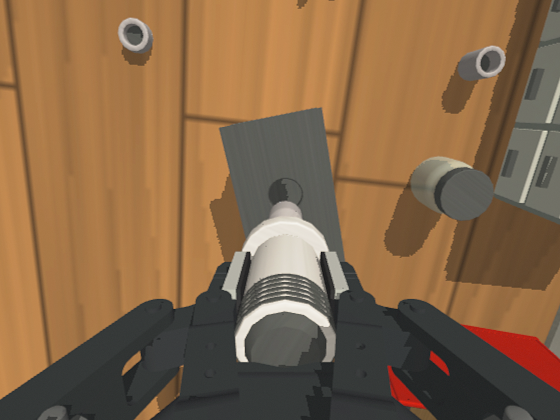

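The gun is out of the rack and hangs straight, with its nose visible at (285,210). The hole at (285,190) is empty. I'm carrying it to a point in line with the nipple.

Request:
apply_moves([
  [[3.2, 0, 0.3], [-0.058, 0, 0], -1],
  [[3.2, 0, 0.3], [-0.058, 0, 0], -1],
  [[3.2, 0, 0.3], [-0.058, 0, 0], -1],
  [[3.2, -0.1, 0.3], [-0.058, 0, 0], -1],
  [[3.2, -0.1, 0.3], [-0.058, 0, 0], -1],
  [[3.2, -0.1, 0.3], [-0.058, 0, 0], -1],
  [[3.2, -0.1, 0.3], [-0.058, 0, 0], -1],
  [[3.2, -0.1, 0.3], [-0.058, 0, 0], -1],
  [[3.2, -0.2, 0.3], [-0.058, 0, 0], -1],
  [[0, 0, 0], [0, 0, 0], -1],
])

```text
time_s: 12.1
eef_pos: [0.5255, 0.0098, 0.2335]
ee_rot: [0.642, 0.733, 0.172, 0.145]
ft_force: [-0.3, 0.7, -3.6]
gripper_width: 0.385
```

```bash
cat > look.py <<'E'
from plan import *
from plant import robot
import sys
k=sys.argv[1];off=float(sys.argv[2])
d=robot.get_image("wrist");s=robot.get_image("scene");t=robot.get_image("top");o=robot.get_obs();print(o["time_s"],o["eef_pos"],o["ee_rot"],o["ft_force"],o["gripper_width"],np.round(o["joint_positions"],2))
Rt,n=press(P[2])
c=wcam(o["eef_pos"],o["ee_rot"]);im=d["img"][:,:,::-1].copy()
z=R.from_quat(o["ee_rot"]).apply([0,0,1]);print("ang",np.arccos(-z@n),"mouth",o["eef_pos"]+z*.085,"ball",BALL)
e=R.from_quat(o["ee_rot"]).inv().apply(BALL-o["eef_pos"]);print("ball in tool",e)
pts=[BALL,o["eef_pos"]+z*.085]
for p,col in zip(pts,((0,0,255),(0,255,0))):
    u=np.int32(np.round(proj(c,p)[0]));cv2.circle(im,tuple(int(v) for v in u),1,col,-1)
cv2.imwrite(f"pics/w{k}.png",im)
def crop(cam,img,h):
    u=np.int32(np.round(proj(cam,BALL)[0]));a=img[u[1]-h:u[1]+h,u[0]-h:u[0]+h,::-1]
    a=cv2.resize(a,(400,400),interpolation=cv2.INTER_CUBIC);f=400/(2*h)
    for p,col in zip(pts,((0,0,255),(0,255,0))):
        v=(proj(cam,p)[0]-u+h+.5)*f;cv2.circle(a,tuple(int(x) for x in v),2,col,-1)
    return a
cv2.imwrite(f"pics/c{k}.png",np.hstack([crop("scene",s["img"],40),crop("top",t["img"],40)]))
rows(o["eef_pos"],o["ee_rot"],BALL+n*(.072+off),Rt,-1,step=.035,n=2)
E
python3 look.py 9 .03
```

```text
12.25 [0.52827762 0.00114467 0.23475585] [0.64867223 0.72625395 0.17203536 0.1489408 ] [-0.58134481  0.3303137  -3.23553318] 0.38489086574634984 [-0.37  0.33  0.44  2.27 -1.1   0.23  1.18]
ang 0.0648966478464245 mouth [0.5656374  0.00596037 0.15855837] ball [0.58035904 0.02897463 0.10837   ]
ball in tool [ 0.02084013 -0.00683835  0.13776534]
[[1.08, -0.67, 1.8], [-0.032, -0.003, -0.001], -1]
[[1.08, -0.73, 1.77], [-0.032, -0.003, -0.001], -1]
n 2
```

View pics/w9.png

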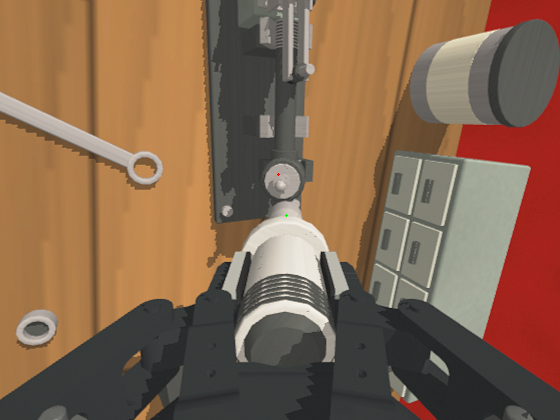

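View pics/c9.png

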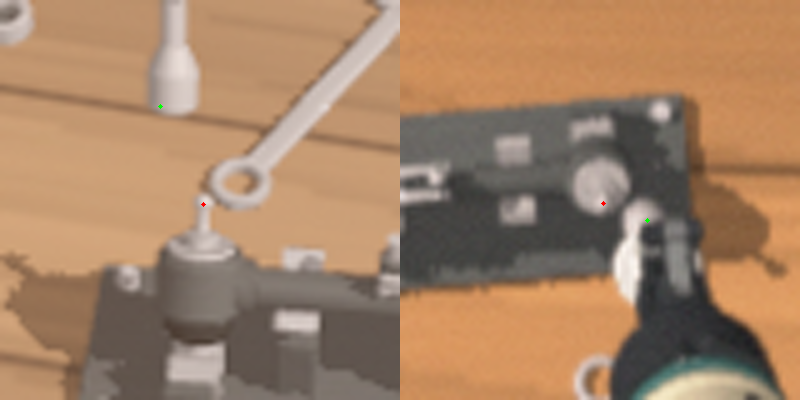

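The wrist picture shows the coupler short of the nipple: nipple at (280,185), nose at (285,212). Joints 5 and 6 sit at their range limits (-1.1 and 0.23), so this arm branch can't reach the tilt. I'm fitting the arm's kinematics from the recorded poses to look for a reachable branch.

```bash
cat > kin.py <<'E'
from plan import *
D=[([-1.19680162,.62936715,.03846862,1.51834802,-.02702576,.99625082,-.01997361],[.27646511,.58761202,.23038231],[.218133622,.975918472,-9.07e-4,-1.93e-4],1),
([.22169056,.74335628,.3051564,1.72634598,-.31371657,.71830368,.79977764],[.55457204,-.26944386,.11393657],[.666793,.745242,.000127,.00088],1),
([-.72,.57,.34,1.43,-.20,1.17,-.25],[.57142503,.30026967,.31118],[.668,.744,0,0],.2),
([.06,.5,.39,1.6,-.21,1.08,.61],[.55477,-.20541,.29717],[.66762,.7445,-.0007,-.00187],.2)]
import itertools
def fk(q,prm,sg,allp=False):
    # prm: d1,L1,L2,L3,ae(elbow offset),aw(wrist offset),psi0,psi7
    d1,L1,L2,L3,ae,aw,p0,p7=prm
    A=R.from_euler("z",p0);p=np.array([0,0,d1]);out=[p]
    def rz(a):return R.from_euler("z",a)
    def ry(a):return R.from_euler("y",a)
    A=A*rz(sg[0]*q[0])*ry(q[1])
    A2=A*rz(sg[1]*q[2]);p=p+A2.apply([ae,0,L1]);out.append(p)
    A3=A2*ry(q[3])
    p=p+A3.apply([-ae,0,0])
    A4=A3*rz(sg[2]*q[4]);p=p+A4.apply([0,0,L2]);out.append(p)
    A5=A4*ry(q[5]);A6=A5*rz(sg[3]*q[6]+p7);p=p+A5.apply([aw,0,0])+A6.apply([0,0,L3]);out.append(p)
    return (p,A6,out) if allp else (p,A6)
LO=np.array([-3.06,-.37,-1.25,.18,-1.1,.23,-2.94]);HI=np.array([3.06,2.12,1.32,2.47,4.24,1.98,2.94])
E
cat > kfit.py <<'E'
from kin import *
from plant import robot
o=robot.get_obs();print(o["joint_positions"].tolist(),o["eef_pos"].tolist(),o["ee_rot"].tolist())
D.append((o["joint_positions"],o["eef_pos"],o["ee_rot"],1))
best=[]
for sg in itertools.product([1,-1],repeat=4):
  for p7 in (0,1.57,3.14,-1.57):
    def f(x):
        r=[]
        for q,p,qt,w in D:
            P_,A=fk(q,x,sg);r+=list(w*(P_-p))+list(w*.3*(A.inv()*R.from_quat(qt)).as_rotvec())
        return r
    s=least_squares(f,[.33,.4,.4,.25,0.0,0.0,0,p7],max_nfev=200);best.append((s.cost,sg,s.x,s.fun))
best.sort(key=lambda b:b[0])
for b in best[:3]: print(b[0],b[1],np.round(b[2],4));
print(np.round(np.array(best[0][3]).reshape(-1,6),4))
E
python3 kfit.py
```

```text
[-0.3653347204247408, 0.3291642402468404, 0.44340529715333, 2.274055145455256, -1.0995169117866743, 0.23234566979891258, 1.1774248935443283] [0.5282776179020874, 0.0011446728999327607, 0.23475584889671136] [0.6486722331640079, 0.7262539538914788, 0.17203536424460553, 0.14894079974351826]
1.804125860368003e-05 (-1, -1, -1, -1) [ 0.3354  0.5497  0.3753  0.3451  0.0048 -0.0054 -0.0412  1.5308]
1.8041258603680244e-05 (-1, -1, -1, -1) [ 0.3354  0.5497  0.3753  0.3451  0.0048 -0.0054 -0.0412  1.5308]
1.8041258603690964e-05 (-1, -1, -1, -1) [ 0.3354  0.5497  0.3753  0.3451  0.0048 -0.0054 -0.0412  1.5308]
[[-0.0011  0.0004  0.0009  0.     -0.     -0.0004]
 [ 0.      0.0003 -0.0012 -0.      0.     -0.0004]
 [ 0.0001 -0.0003 -0.0002  0.0003 -0.0003 -0.0004]
 [ 0.0005  0.0003  0.0003  0.0004  0.0001 -0.0003]
 [-0.     -0.0003  0.0002 -0.      0.0055  0.0009]]
```

```bash
cat > ik.py <<'E'
from kin import *
X=[0.3354,0.5497,0.3753,0.3451,0.0048,-0.0054,-0.0412,1.5308];SG=(-1,-1,-1,-1)
rng=np.random.default_rng(0)
def solve(p,n,q0,marg=.03):
    f=lambda q:np.r_[(lambda P_,A:np.r_[5*(P_-p),A.apply([0,0,1])+n])(*fk(q,X,SG)),1e-4*(q-q0)]
    s=least_squares(f,np.clip(q0,LO+marg+.001,HI-marg-.001),bounds=(LO+marg,HI-marg),max_nfev=100)
    return s.x,np.linalg.norm(s.fun[:6])
E
cat > srch.py <<'E'
from ik import *
Rt,n=press(P[2])
sols=[]
for i in range(150):
    q0=LO+(HI-LO)*rng.random(7)
    for off in(.055,):
        q,e=solve(BALL+n*off,n,q0)
        if e<2e-3: 
            q2,e2=solve(BALL+n*.12,n,q);sols.append((min((q-LO).min(),(HI-q).min()),np.round(q,2),round(e2,4)))
sols.sort(key=lambda s:-s[0])
print(len(sols))
for s in sols[:15]: print(s)
E
time python3 srch.py
```

```text
92
(np.float64(0.129890356020113), array([ 0.39,  0.58, -0.62,  2.34,  2.25,  0.36, -2.12]), np.float64(0.0))
(np.float64(0.12977499804165074), array([ 0.38,  0.58, -0.62,  2.34,  2.26,  0.36,  0.14]), np.float64(0.0))
(np.float64(0.12967573920502717), array([ 0.4 ,  0.58, -0.64,  2.34,  2.23,  0.37, -1.14]), np.float64(0.0))
(np.float64(0.12958678715238614), array([ 0.4 ,  0.59, -0.65,  2.34,  2.22,  0.38, -1.43]), np.float64(0.0))
(np.float64(0.12955818459903545), array([-0.42,  0.55,  0.49,  2.34,  4.06,  0.38,  1.84]), np.float64(0.017))
(np.float64(0.12951309781818043), array([ 0.41,  0.59, -0.65,  2.34,  2.22,  0.38, -0.78]), np.float64(0.0))
(np.float64(0.1294008863433227), array([ 0.41,  0.59, -0.66,  2.34,  2.21,  0.38, -2.69]), np.float64(0.0))
(np.float64(0.1293592467457625), array([ 0.42,  0.59, -0.67,  2.34,  2.21,  0.39,  2.05]), np.float64(0.0))
(np.float64(0.1290731132427454), array([ 0.43,  0.6 , -0.69,  2.34,  2.18,  0.4 ,  0.5 ]), np.float64(0.0))
(np.float64(0.12902138633044347), array([ 0.44,  0.6 , -0.7 ,  2.34,  2.18,  0.4 ,  2.73]), np.float64(0.0))
(np.float64(0.12896407411643152), array([ 0.44,  0.6 , -0.7 ,  2.34,  2.18,  0.41,  1.3 ]), np.float64(0.0))
(np.float64(0.12874274651187712), array([ 0.45,  0.61, -0.72,  2.34,  2.16,  0.42, -2.43]), np.float64(0.0))
(np.float64(0.1287148543877228), array([ 0.45,  0.61, -0.73,  2.34,  2.16,  0.42, -0.39]), np.float64(0.0))
(np.float64(0.12851782918337618), array([ 0.46,  0.61, -0.74,  2.34,  2.14,  0.43,  0.52]), np.float64(0.0))
(np.float64(0.12845826189578924), array([ 0.47,  0.62, -0.75,  2.34,  2.14,  0.43,  0.13]), np.float64(0.0))
real	0m49.484s
user	0m49.713s
sys	0m0.281s
```

```bash
cat > sim.py <<'E'
from ik import *
def jac(q):
    p0,A0=fk(q,X,SG);J=np.zeros((6,7))
    for i in range(7):
        d=np.array(q,float);d[i]+=1e-5;p,A=fk(d,X,SG);J[:3,i]=(p-p0)/1e-5;J[3:,i]=(A*A0.inv()).as_rotvec()/1e-5
    return J
def track(q,p,A,lam=1e-4,it=8,W=None,null=None,k=0):
    q=np.array(q,float);W=np.eye(7) if W is None else W
    for _ in range(it):
        p0,A0=fk(q,X,SG);e=np.r_[p-p0,(A*A0.inv()).as_rotvec()];J=jac(q)
        Ji=W@J.T@np.linalg.inv(J@W@J.T+lam*np.eye(6));dq=Ji@e
        if null is not None: dq+=k*(np.eye(7)-Ji@J)@(null-q)
        q=np.clip(q+dq,LO,HI)
        if np.linalg.norm(e)<1e-5 and k==0:break
    return q
def run(q,rws,**kw):
    p,A=fk(q,X,SG);tr=[]
    for t,r in rws:
        p=p+A.apply(np.array(t)/100);A=A*R.from_rotvec(r);q=track(q,p,A,**kw);tr.append(q)
    return q,np.array(tr)
Z=[0,0,0]
M1=[([0,0,-3],Z)]+[([0,0,-4],Z)]*3+[([a,b,.7],[0,0,.102]) for a,b in [(-3.88,-1.34),(-4,-.94),(-4.07,-.53),(-4.1,-.11),(-4.09,.31),(-4.04,.72),(-3.95,1.13),(-3.81,1.52),(-3.64,1.9),(-3.43,2.26)]]
M2=[([-1,-.05,6.4],Z),([.2,0,5],Z),([.5,0,1.8],Z),([1.2,0,3.6],Z),([.6,0,3.9],Z),([0,0,-6.3],Z),([-2,0,-13],Z)]+[([-4.2,-.6,0],Z)]*11+[([-3,-.4,0],Z)]
M3=[([-3.1,-.3,0],Z),([-3.1,-.2,0],Z),([0,0,2],Z)]+[([0,0,3],Z)]*3+[([0,0,2],Z)]+[([-.13,0,1.7],Z)]*3+[([.15,-.28,.3],Z),([.1,-.1,.15],Z)]
M4=[([0,0,-3],Z)]*4+[([0,0,-1],Z)]+[([3.2,-.08,.3],[-.058,0,0])]*9
QA=D[0][0]
E
cat > s1.py <<'E'
from sim import *
for name,kw in (("plain",{}),("lam",dict(lam=1e-2,it=3)),("null0",dict(null=np.zeros(7),k=.05)),("nullA",dict(null=np.array(QA),k=.05)),("nullmid",dict(null=(LO+HI)/2,k=.02))):
    q=QA;print(name)
    for M,ref in((M1,[-.72,.57,.34,1.43,-.20,1.17,-.25]),(M2,[.06,.5,.39,1.6,-.21,1.08,.61]),(M3,[.22,.74,.305,1.726,-.314,.718,.80]),(M4,[-.365,.329,.443,2.274,-1.0995,.232,1.177])):
        q,_=run(q,M,**kw);print(np.round(q,2),ref)
E
python3 s1.py
```

```text
plain
[-0.73  0.57  0.34  1.43 -0.19  1.18 -0.25] [-0.72, 0.57, 0.34, 1.43, -0.2, 1.17, -0.25]
[ 0.04  0.5   0.4   1.61 -0.21  1.08  0.62] [0.06, 0.5, 0.39, 1.6, -0.21, 1.08, 0.61]
[ 0.21  0.74  0.32  1.74 -0.33  0.72  0.81] [0.22, 0.74, 0.305, 1.726, -0.314, 0.718, 0.8]
[ 0.35  0.31 -0.48  2.4  -1.1   0.23  1.4 ] [-0.365, 0.329, 0.443, 2.274, -1.0995, 0.232, 1.177]
lam
[-0.73  0.57  0.34  1.43 -0.19  1.18 -0.25] [-0.72, 0.57, 0.34, 1.43, -0.2, 1.17, -0.25]
[ 0.04  0.5   0.4   1.61 -0.21  1.08  0.62] [0.06, 0.5, 0.39, 1.6, -0.21, 1.08, 0.61]
[ 0.21  0.74  0.32  1.74 -0.33  0.72  0.81] [0.22, 0.74, 0.305, 1.726, -0.314, 0.718, 0.8]
[ 0.03  0.29 -0.11  2.34 -0.91  0.23  0.95] [-0.365, 0.329, 0.443, 2.274, -1.0995, 0.232, 1.177]
null0
[-0.5   0.55 -0.04  1.43  0.03  1.17 -0.44] [-0.72, 0.57, 0.34, 1.43, -0.2, 1.17, -0.25]
[0.3  0.47 0.   1.61 0.   1.06 0.42] [0.06, 0.5, 0.39, 1.6, -0.21, 1.08, 0.61]
[ 0.44  0.72 -0.05  1.74  0.05  0.68  0.47] [0.22, 0.74, 0.305, 1.726, -0.314, 0.718, 0.8]
[ 0.08  0.3  -0.16  2.38 -0.12  0.23  0.17] [-0.365, 0.329, 0.443, 2.274, -1.0995, 0.232, 1.177]
nullA
[-0.72  0.57  0.33  1.43 -0.19  1.18 -0.26] [-0.72, 0.57, 0.34, 1.43, -0.2, 1.17, -0.25]
[ 0.04  0.5   0.41  1.61 -0.21  1.08  0.62] [0.06, 0.5, 0.39, 1.6, -0.21, 1.08, 0.61]
[ 0.28  0.73  0.2   1.74 -0.2   0.7   0.7 ] [0.22, 0.74, 0.305, 1.726, -0.314, 0.718, 0.8]
[ 0.17  0.31 -0.28  2.37 -1.1   0.23  1.19] [-0.365, 0.329, 0.443, 2.274, -1.0995, 0.232, 1.177]
nullmid
[-0.28  0.58 -0.42  1.43  0.25  1.19 -0.63] [-0.72, 0.57, 0.34, 1.43, -0.2, 1.17, -0.25]
[ 0.61  0.51 -0.47  1.61  0.25  1.09  0.18] [0.06, 0.5, 0.39, 1.6, -0.21, 1.08, 0.61]
[ 0.72  0.77 -0.51  1.74  0.52  0.77  0.06] [0.22, 0.74, 0.305, 1.726, -0.314, 0.718, 0.8]
[ 0.06  0.31 -0.13  2.37  1.85  0.23 -1.79] [-0.365, 0.329, 0.443, 2.274, -1.0995, 0.232, 1.177]
```

```bash
cat > s2.py <<'E'
from sim import *
from plant import robot
q0=robot.get_obs()["joint_positions"]
Rt,n=press(P[2])
def path(q,wps,**kw):
    # wps list of (pos,Rot,nsteps)
    tr=[q];p,A=fk(q,X,SG)
    for pt,At,N in wps:
        rv=(A.inv()*At).as_rotvec() if not isinstance(At,np.ndarray) else At
        A0=A;p0=p
        for i in range(1,N+1):
            q=track(q,p0+(pt-p0)*i/N,A0*R.from_rotvec(rv*i/N),**kw);tr.append(q)
        p=pt;A=A0*R.from_rotvec(rv)
    return np.array(tr)
def ev(tr): 
    i=len(tr)-1
    return np.minimum(tr-LO,HI-tr).min()
if __name__=="__main__":
  pr=BALL+n*.125;pe=BALL+n*.055
  res=[]
  for pv in ([.53,0,.30],[.6,0,.3],[.65,-.1,.3],[.7,-.2,.3],[.55,-.2,.3],[.65,-.35,.35],[.7,0,.35]):
    for psi in np.arange(-2.4,2.5,.3):
      for pv2 in (None,[.65,.05,.3],[.55,-.05,.3],[.6,-.2,.3]):
        pv=np.array(pv)
        d0=down(P[2]);d1=d0*R.from_rotvec([0,0,psi])
        t1=path(q0,[(np.array([.54,-.02,.30]),d0,8),(pv,d0,6)],it=4)
        w=[(pv,np.array([0,0,psi]),max(6,int(abs(psi)/.13)))]
        if pv2: w.append((np.array(pv2),np.zeros(3),6))
        F=Rt*R.from_rotvec([0,0,psi])
        w+=[(pr,F,12),(pe,F,6)]
        tr=path(t1[-1],w,it=4)
        p,A=fk(tr[-1],X,SG);e=np.linalg.norm(p-pe)+np.arccos(min(1,-A.apply([0,0,1])@n))
        res.append((ev(tr)-10*(e>.01),ev(t1),e,pv,psi,pv2,np.round(tr[-1],2)))
  res.sort(key=lambda r:-r[0])
  for r in res[:15]: print([np.round(x,3) if isinstance(x,float) else x for x in r])
E
time timeout 560 python3 s2.py
```

```text
[np.float64(-10.0), np.float64(0.0), np.float64(0.557), array([0.53, 0.  , 0.3 ]), np.float64(-2.4), None, array([ 0.15,  0.45, -0.29,  2.35, -0.55,  0.23,  2.94])]
[np.float64(-10.0), np.float64(0.0), np.float64(0.557), array([0.53, 0.  , 0.3 ]), np.float64(-2.4), [0.65, 0.05, 0.3], array([ 0.15,  0.45, -0.29,  2.35, -0.55,  0.23,  2.94])]
[np.float64(-10.0), np.float64(0.0), np.float64(0.557), array([0.53, 0.  , 0.3 ]), np.float64(-2.4), [0.55, -0.05, 0.3], array([ 0.15,  0.45, -0.29,  2.35, -0.55,  0.23,  2.94])]
[np.float64(-10.0), np.float64(0.0), np.float64(0.557), array([0.53, 0.  , 0.3 ]), np.float64(-2.4), [0.6, -0.2, 0.3], array([ 0.15,  0.45, -0.29,  2.35, -0.55,  0.23,  2.94])]
[np.float64(-10.0), np.float64(0.0), np.float64(0.572), array([0.53, 0.  , 0.3 ]), np.float64(-2.1), None, array([ 0.23,  0.45, -0.4 ,  2.33, -0.93,  0.23,  2.94])]
[np.float64(-10.0), np.float64(0.0), np.float64(0.572), array([0.53, 0.  , 0.3 ]), np.float64(-2.1), [0.65, 0.05, 0.3], array([ 0.23,  0.45, -0.4 ,  2.33, -0.93,  0.23,  2.94])]
[np.float64(-10.0), np.float64(0.0), np.float64(0.572), ar
[... 861 characters left out ...]
loat64(0.637), array([0.53, 0.  , 0.3 ]), np.float64(-1.8), [0.6, -0.2, 0.3], array([ 0.37,  0.46, -0.56,  2.35, -1.1 ,  0.23,  2.94])]
[np.float64(-10.0), np.float64(0.0), np.float64(0.768), array([0.53, 0.  , 0.3 ]), np.float64(-1.5), None, array([ 0.63,  0.49, -0.84,  2.4 , -1.1 ,  0.23,  2.94])]
[np.float64(-10.0), np.float64(0.0), np.float64(0.768), array([0.53, 0.  , 0.3 ]), np.float64(-1.5), [0.65, 0.05, 0.3], array([ 0.63,  0.49, -0.84,  2.4 , -1.1 ,  0.23,  2.94])]
[np.float64(-10.0), np.float64(0.0), np.float64(0.768), array([0.53, 0.  , 0.3 ]), np.float64(-1.5), [0.55, -0.05, 0.3], array([ 0.63,  0.49, -0.84,  2.4 , -1.1 ,  0.23,  2.94])]
real	4m53.550s
user	4m52.817s
sys	0m0.171s
```

```bash
cat > fast.py <<'E'
from ik import *
d1,L1,L2,L3,ae,aw,p0_,p7_=X
from math import sin,cos
def mz(a):
    c,s=cos(a),sin(a);return np.array([[c,-s,0],[s,c,0],[0,0,1.]])
def my(a):
    c,s=cos(a),sin(a);return np.array([[c,0,s],[0,1.,0],[-s,0,c]])
M0=mz(p0_)
def fkj(q):
    A=M0@mz(-q[0]);o=[];ax=[];p=np.array([0,0,d1]);ax.append(-A[:,2]);o.append(p)
    ax.append(A[:,1]);o.append(p);A=A@my(q[1])
    ax.append(-A[:,2]);o.append(p);A=A@mz(-q[2]);p=p+A@[ae,0,L1]
    ax.append(A[:,1]);o.append(p);A=A@my(q[3]);p=p-ae*A[:,0]
    ax.append(-A[:,2]);o.append(p);A=A@mz(-q[4]);p=p+L2*A[:,2]
    ax.append(A[:,1]);o.append(p);A=A@my(q[5]);p=p+aw*A[:,0]
    ax.append(-A[:,2]);o.append(p);A=A@mz(-q[6]+p7_);p=p+L3*A[:,2]
    J=np.zeros((6,7))
    for i in range(7): J[:3,i]=np.cross(ax[i],p-o[i]);J[3:,i]=ax[i]
    return p,A,J
def rerr(At,A):
    E=At@A.T;v=.5*np.array([E[2,1]-E[1,2],E[0,2]-E[2,0],E[1,0]-E[0,1]]);return v
def track(q,p,A,it=2):
    for _ in range(it):
        p0,A0,J=fkj(q);e=np.r_[p-p0,rerr(A,A0)]
        q=q+J.T@np.linalg.solve(J@J.T+1e-5*np.eye(6),e)
    return q
def path(q,wps,vmax=.05,wmax=.13):
    tr=[q];p,A,_=fkj(q)
    for pt,rv in wps:   # rv: rotvec in tool frame at segment start, or 3x3 target
        if np.ndim(rv)==2: rv=R.from_matrix(A.T@rv).as_rotvec()
        rv=np.asarray(rv,float);pt=np.asarray(pt,float)
        N=max(1,int(np.ceil(max(np.linalg.norm(pt-p)/vmax,np.linalg.norm(rv)/wmax))))
        for i in range(1,N+1):
            q=track(q,p+(pt-p)*i/N,A@R.from_rotvec(rv*i/N).as_matrix());tr.append(q)
        p=pt;A=A@R.from_rotvec(rv).as_matrix()
    return np.array(tr)
def marg(tr): return np.minimum(tr-LO,HI-tr).min(1)
E
cat > s3.py <<'E'
from fast import *
qE=np.array([-0.3653347204247408, 0.3291642402468404, 0.44340529715333, 2.274055145455256, -1.0995169117866743, 0.23234566979891258, 1.1774248935443283])
d0=down(P[2]).as_matrix()
for V in ([.554,-.27,.245],[.6,-.2,.3],[.65,-.1,.3],[.6,.0,.3],[.7,-.2,.35]):
    for dd in (d0,d0@R.from_rotvec([.3,0,0]).as_matrix()):
        t=path(qE,[(V,dd)]);print(V,np.round(t[-1],2),marg(t).min().round(3))
E
python3 s3.py
```

```text
[0.554, -0.27, 0.245] [-0.05  0.68  0.79  1.6  -0.52  1.08  0.99] 0.0
[0.554, -0.27, 0.245] [-0.06  0.84  0.81  1.34 -0.36  1.4   0.84] 0.0
[0.6, -0.2, 0.3] [-0.17  0.65  0.8   1.48 -0.48  1.22  0.81] 0.0
[0.6, -0.2, 0.3] [-0.13  0.82  0.79  1.18 -0.35  1.57  0.7 ] 0.0
[0.65, -0.1, 0.3] [-0.3   0.68  0.77  1.4  -0.48  1.25  0.62] 0.0
[0.65, -0.1, 0.3] [-0.23  0.86  0.75  1.06 -0.39  1.66  0.53] 0.0
[0.6, 0.0, 0.3] [-0.52  0.59  0.8   1.58 -0.45  1.17  0.49] 0.0
[0.6, 0.0, 0.3] [-0.43  0.77  0.77  1.27 -0.39  1.57  0.43] 0.0
[0.7, -0.2, 0.35] [-0.09  0.78  0.77  1.06 -0.51  1.48  0.68] 0.0
[0.7, -0.2, 0.35] [ 0.01  0.98  0.72  0.6  -0.42  1.93  0.55] 0.0
```

```bash
cat > s4.py <<'E'
from fast import *
import sys,pickle
qE=np.array([-0.3653347204247408, 0.3291642402468404, 0.44340529715333, 2.274055145455256, -1.0995169117866743, 0.23234566979891258, 1.1774248935443283])
Rt,n=press(P[2]);d0=down(P[2])
def mk(spin,tx,ty): # tilt in fixture frame then spin about tool z
    return (d0*R.from_rotvec([tx,ty,0])*R.from_rotvec([0,0,spin])).as_matrix()
def seq(par):
    w=[]
    for i in range(len(par)//6):
        x,y,z,s,tx,ty=par[6*i:6*i+6];w.append(([x,y,z],mk(s,tx,ty)))
    s=par[-1];F=(Rt*R.from_rotvec([0,0,s])).as_matrix()
    return w+[(BALL+n*.125,F),(BALL+n*.05,F)]
def score(par,q0):
    w=seq(par);tr=path(q0,w);m=marg(tr)
    p,A,_=fkj(tr[-1]);e=np.linalg.norm(p-w[-1][0])+np.linalg.norm(A[:,2]+n)
    return m.min()-5*e,len(tr),tr
if __name__=="__main__":
    rng=np.random.default_rng(int(sys.argv[1]));T0=path(qE,[([.56,-.1,.3],d0.as_matrix())]);q0=T0[-1];print(np.round(q0,2))
    best=[];import time;t0=time.time()
    lo=np.array([.45,-.35,.28,-2.2,-.2,-.5]);hi=np.array([.65,.15,.42,2.2,.6,.5])
    while time.time()-t0<200:
        k=rng.integers(1,4);par=np.concatenate([np.concatenate([lo+(hi-lo)*rng.random(6) for _ in range(k)]),[rng.uniform(-2.5,2.5)]])
        try:s,N,tr=score(par,q0)
        except Exception: continue
        best.append((s,N,par));best.sort(key=lambda b:-b[0]);best=best[:30]
    # refine
    out=[]
    for s,N,par in best[:4]:
        for _ in range(200):
            c=par+rng.normal(size=len(par))*.05*np.r_[np.tile([1,2,1,6,3,3],len(par)//6),6]
            for i in range(len(par)//6): c[6*i:6*i+6]=np.clip(c[6*i:6*i+6],lo,hi)
            s2,N2,tr=score(c,q0)
            if s2>s: s,par,N=s2,c,N2
        out.append((s,N,par))
    out.sort(key=lambda b:-b[0])
    for s,N,par in out: print(round(s,3),N,np.round(par,2).tolist(),np.round(score(par,q0)[2][-1],2))
E
nproc; for i in 1 2 3 4; do timeout 560 python3 s4.py $i > s4_$i.txt 2>/dev/null & done; wait; cat s4_*.txt
```

```text
4
[-0.39  0.55  0.83  1.66 -0.44  1.13  0.67]
-0.089 41 [0.48, 0.08, 0.34, -0.18, 0.6, 0.36, 0.56, -0.27, 0.36, -2.2, 0.6, -0.5, 2.05] [ 0.39  0.6  -0.63  2.34  2.25  0.38  2.08]
-0.093 57 [0.55, 0.15, 0.42, 1.16, 0.14, 0.49, 0.53, -0.29, 0.28, -1.62, 0.48, -0.41, 0.62, -0.22, 0.42, -2.2, 0.6, -0.5, 1.85] [ 0.41  0.6  -0.66  2.34  2.22  0.39  2.31]
-0.103 44 [0.45, 0.15, 0.41, -0.76, 0.04, -0.16, 0.54, 0.11, 0.38, -0.64, 0.13, -0.05, 0.49, 0.11, 0.35, -2.2, 0.35, -0.4, 1.68] [ 0.38  0.59 -0.62  2.34  2.26  0.37  2.44]
-0.113 40 [0.6, -0.13, 0.4, -1.99, 0.48, -0.38, 1.66] [ 0.33  0.57 -0.54  2.34  2.35  0.33  2.36]
[-0.39  0.55  0.83  1.66 -0.44  1.13  0.67]
-0.103 40 [0.65, 0.12, 0.42, -2.16, 0.3, -0.46, 1.58] [ 0.39  0.59 -0.63  2.34  2.26  0.38  2.54]
-0.108 72 [0.6, -0.1, 0.28, 2.2, 0.01, 0.08, 0.55, -0.03, 0.29, 0.48, 0.38, 0.1, 0.61, -0.19, 0.41, -2.2, 0.57, -0.5, 1.93] [ 0.46  0.63 -0.74  2.34  2.15  0.44  2.31]
-0.118 69 [0.61, 0.02, 0.36, 1.8, 0.35, 0.06, 0.54, -0.03, 0.42, -0.25, 0.25, -0.46, 0.45, -0.35, 0.28, -2.2, 0.6, -0.3, 1.76] [ 0.36  0.58 -0.59  2.34  2.3   0.36  2.3
[... 636 characters left out ...]
[ 0.32  0.57 -0.53  2.34  2.37  0.33  2.25]
[-0.39  0.55  0.83  1.66 -0.44  1.13  0.67]
-0.095 55 [0.45, -0.02, 0.31, 1.06, 0.38, 0.45, 0.49, -0.26, 0.37, -2.2, 0.6, -0.5, 1.91] [ 0.37  0.59 -0.6   2.34  2.28  0.36  2.18]
-0.105 41 [0.51, 0.0, 0.35, -0.56, 0.39, 0.34, 0.59, 0.1, 0.3, -2.2, 0.6, -0.28, 1.73] [ 0.37  0.59 -0.6   2.34  2.28  0.36  2.37]
-0.116 65 [0.55, -0.35, 0.38, -2.03, -0.05, 0.13, 0.57, 0.14, 0.33, -0.25, 0.57, 0.33, 0.55, -0.03, 0.33, -1.92, 0.45, -0.5, 2.08] [ 0.32  0.57 -0.53  2.34  2.37  0.33  1.92]
-0.127 68 [0.46, -0.35, 0.42, -0.27, -0.14, 0.5, 0.63, 0.13, 0.37, 1.57, 0.04, 0.08, 0.56, -0.17, 0.33, -1.17, 0.6, -0.23, 2.32] [ 0.29  0.56 -0.48  2.34  2.43  0.31  1.62]
```

```bash
cat > s5.py <<'E'
from s4 import *
np.set_printoptions(linewidth=160,suppress=True)
q0=path(qE,[([.56,-.1,.3],d0.as_matrix())])[-1]
for par in ([0.53, 0.11, 0.4, -2.14, 0.6, -0.5, 1.91],[0.6, -0.13, 0.4, -1.99, 0.48, -0.38, 1.66]):
    s,N,tr=score(np.array(par),q0)
    p,A,_=fkj(tr[-1]);print(s,np.linalg.norm(p-seq(par)[-1][0]),np.linalg.norm(A[:,2]+n))
    for t in tr[::2]: print(np.round(t,2),marg(t[None])[0].round(3))
E
python3 s5.py
```

```text
-0.09235018415717462 8.495367199316779e-05 0.0002142577578329487
[-0.39  0.55  0.83  1.66 -0.44  1.13  0.67] 0.494
[-0.36  0.57  0.76  1.57 -0.38  1.27  0.8 ] 0.56
[-0.35  0.6   0.69  1.47 -0.31  1.41  0.93] 0.572
[-0.35  0.63  0.63  1.38 -0.25  1.54  1.07] 0.445
[-0.36  0.66  0.57  1.29 -0.18  1.65  1.21] 0.328
[-0.39  0.7   0.5   1.22 -0.11  1.76  1.35] 0.224
[-0.42  0.72  0.44  1.15 -0.04  1.85  1.5 ] 0.133
[-0.45  0.75  0.38  1.1   0.05  1.92  1.66] 0.058
[-0.5   0.76  0.32  1.06  0.14  1.98  1.82] -0.001
[-0.54  0.77  0.26  1.04  0.23  2.02  1.99] -0.043
[-0.58  0.7   0.2   1.21  0.33  1.83  2.12] 0.149
[-0.6   0.62  0.15  1.4   0.43  1.63  2.23] 0.351
[-0.61  0.54  0.1   1.58  0.52  1.42  2.33] 0.561
[-0.59  0.47  0.06  1.76  0.62  1.2   2.42] 0.516
[-0.55  0.4   0.03  1.94  0.73  0.97  2.52] 0.42
[-0.49  0.34  0.02  2.1   0.87  0.72  2.62] 0.321
[-0.4   0.3   0.04  2.23  1.05  0.44  2.71] 0.215
[-0.34  0.3   0.15  2.33  1.39  0.14  2.69] -0.091
[ 0.4   0.36 -0.56  2.37  2.09  0.17  2.35] -0.06
[ 0.41  0.6  -0.67  2.34  2.22  0.4   2.25] 0.132
-0.11444238621272955 5.66460555039
[... 333 characters left out ...]
-0.19  0.74  0.47  1.07  0.04  1.76  1.8 ] 0.225
[-0.2   0.74  0.42  1.03  0.14  1.78  2.01] 0.196
[-0.22  0.74  0.37  1.03  0.24  1.78  2.22] 0.196
[-0.29  0.66  0.33  1.22  0.33  1.6   2.32] 0.377
[-0.34  0.59  0.29  1.4   0.42  1.43  2.41] 0.526
[-0.38  0.52  0.24  1.57  0.51  1.25  2.5 ] 0.444
[-0.4   0.46  0.2   1.73  0.6   1.08  2.58] 0.365
[-0.41  0.4   0.17  1.88  0.7   0.91  2.65] 0.286
[-0.4   0.36  0.14  2.02  0.81  0.73  2.73] 0.206
[-0.37  0.32  0.13  2.14  0.95  0.54  2.81] 0.127
[-0.34  0.3   0.14  2.24  1.12  0.34  2.88] 0.064
[-0.34  0.3   0.23  2.32  1.43  0.12  2.83] -0.108
[ 0.1   0.32 -0.22  2.35  2.07  0.12  2.47] -0.108
[ 0.32  0.47 -0.49  2.35  2.31  0.24  2.38] 0.007
```

```bash
cat > s6.py <<'E'
from s4 import *
np.set_printoptions(linewidth=160,suppress=True)
fy=np.array([-np.sin(P[2]),np.cos(P[2]),0]);u=np.array([0,0,1.])
ER=R.from_rotvec(fy*np.pi/6)   # n->u
assert np.allclose(ER.apply(n),u,atol=1e-3),ER.apply(n)
GR=np.array([.5546,-.2694,.098])
def cfg(beta,gam,sgn):
    zp=-(R.from_rotvec(fy*beta).apply(n)); y=sgn*fy; x=np.cross(y,zp)
    Rp=R.from_matrix(np.c_[x,y,zp])
    Rr=R.from_rotvec(u*gam)*ER*Rp
    return Rp,Rr
def tcp(o,axis,Rr,h=.036): # gun origin o, axis; grasp point at h ; TCP 19mm beyond
    return o+axis*h+Rr.apply([0,0,1])*.019
if __name__=="__main__":
    V=np.array([.5546,-.2694,.25])
    T1=path(qE,[(V,d0.as_matrix()),(V-[0,0,.135],d0.as_matrix()),(V+[0,0,.02],d0.as_matrix())]);print(np.round(T1[-1],2),marg(T1).min())
    res=[]
    for beta in np.radians([15,20,25,30]):
        for gam in np.arange(-1.2,2.9,.2):
            for sgn in(1,-1):
                Rp,Rr=cfg(beta,gam,sgn);tr_=tcp(GR,u,Rr);back=-Rr.apply([0,0,1])
                O=BALL+n*.056
                pr,p1,p2=[tcp(O+n*d,n,Rp) for d in(.03,0,-.015)]
                for turn in (0,1):
                    A0=d0;rv=(A0.inv()*Rr).as_rotvec()
                    if turn: rv=rv*(1-2*np.pi/np.linalg.norm(rv))
                    t=path(T1[-1],[(tr_+back*.1+[0,0,.02],rv),(tr_,Rr.as_matrix()),(tr_+u*.13,Rr.as_matrix()),(pr,Rp.as_matrix()),(p1,Rp.as_matrix()),(p2,Rp.as_matrix())])
                    pp,AA,_=fkj(t[-1])
                    if np.linalg.norm(pp-p2)<.002: res.append((marg(t).min(),np.degrees(beta),gam,sgn,turn,len(t),t[-1]))
    res.sort(key=lambda r:-r[0])
    for r in res[:25]: print(round(r[0],3),round(r[1]),round(r[2],1),r[3:6],np.round(r[6],2))
    for b in(15,20,25,30): print([ (round(r[0],3),round(r[2],1),r[3],r[4]) for r in res if round(r[1])==b][:3])
E
python3 s6.py
```

```text
[-0.06  0.65  0.8   1.57 -0.5   1.13  0.97] 0.00048308821332576635
0.454 30 0.4 (1, 0, 32) [-0.29  0.59  0.3   1.9  -0.26  0.68  1.85]
0.441 30 0.6 (1, 0, 33) [-0.29  0.59  0.3   1.9  -0.26  0.68  1.85]
0.405 30 0.2 (1, 0, 31) [-0.29  0.59  0.3   1.9  -0.27  0.68  1.86]
0.336 30 0.8 (1, 0, 36) [-0.29  0.59  0.3   1.9  -0.26  0.68  1.85]
0.326 25 -1.2 (1, 0, 24) [-0.29  0.56  0.3   1.98 -0.33  0.56  1.92]
0.323 25 -0.2 (1, 0, 26) [-0.28  0.56  0.29  1.98 -0.31  0.55  1.9 ]
0.322 25 -0.0 (1, 0, 28) [-0.28  0.56  0.28  1.98 -0.31  0.55  1.9 ]
0.321 25 0.2 (1, 0, 29) [-0.28  0.56  0.28  1.98 -0.3   0.55  1.89]
0.321 25 0.4 (1, 0, 32) [-0.28  0.56  0.28  1.98 -0.3   0.55  1.89]
0.32 25 0.6 (1, 0, 33) [-0.27  0.56  0.27  1.98 -0.3   0.55  1.89]
0.315 25 -0.4 (1, 0, 25) [-0.29  0.56  0.29  1.98 -0.31  0.55  1.9 ]
0.306 30 -0.0 (1, 0, 28) [-0.29  0.59  0.31  1.9  -0.27  0.68  1.86]
0.305 25 -1.0 (1, 0, 24) [-0.29  0.56  0.3   1.98 -0.32  0.55  1.91]
0.291 25 -0.6 (1, 0, 25) [-0.29  0.56  0.3   1.98 -0.32  0.55  1.91]
0.288 25 -0.8 (1, 0, 24) [-0.29  0.56  0.3   1.98 -0.32  0.55  1.91]
0.288 
[... 520 characters left out ...]
2.06 -0.37  0.42  1.96]
0.185 20 -0.4 (1, 0, 25) [-0.26  0.53  0.25  2.06 -0.37  0.42  1.96]
0.184 20 -0.2 (1, 0, 26) [-0.26  0.53  0.25  2.06 -0.36  0.41  1.95]
[(np.float64(0.04), np.float64(-1.2), 1, 0), (np.float64(0.04), np.float64(-1.0), 1, 0), (np.float64(0.039), np.float64(-0.8), 1, 0)]
[(np.float64(0.188), np.float64(-1.2), 1, 0), (np.float64(0.187), np.float64(-1.0), 1, 0), (np.float64(0.186), np.float64(-0.8), 1, 0)]
[(np.float64(0.326), np.float64(-1.2), 1, 0), (np.float64(0.323), np.float64(-0.2), 1, 0), (np.float64(0.322), np.float64(-0.0), 1, 0)]
[(np.float64(0.454), np.float64(0.4), 1, 0), (np.float64(0.441), np.float64(0.6), 1, 0), (np.float64(0.405), np.float64(0.2), 1, 0)]
```

No usable branch turned up for this top-down grip. The fitted model predicts the controller's joint paths well. It shows a comfortable solution if I re-grip the gun in the rack with the tool tilted 25° about the jaw axis. I'm putting the gun back in its hole and re-gripping.

Run:
```python
from plan import *
from plant import robot
o=robot.get_obs();d0=down(P[2])
rows(o["eef_pos"],o["ee_rot"],np.array([.545,-.13,.28]),d0,-1)
rows(np.array([.545,-.13,.28]),d0,np.array([.5546,-.2694,.245]),d0,-1)
```

```text
[[-3.3, 0.55, -1.02], [0.115, -0.002, 0.0], -1]
[[-3.3, 0.43, -1.07], [0.115, -0.002, 0.0], -1]
[[-3.3, 0.3, -1.1], [0.115, -0.002, 0.0], -1]
[[-3.3, 0.18, -1.12], [0.115, -0.002, 0.0], -1]
n 4
[[-3.49, -0.15, 0.88], [0.0, 0.0, 0.0], -1]
[[-3.49, -0.15, 0.88], [0.0, 0.0, 0.0], -1]
n 4
```

Request:
apply_moves([
  [[-2, 0.4, -1.2], [0.06, 0, 0], -1],
  [[-3.3, 0.5, -1], [0.11, 0, 0], -1],
  [[-3.3, 0.4, -1.1], [0.115, 0, 0], -1],
  [[-3.3, 0.2, -1.1], [0.11, 0, 0], -1],
  [[-1, 0, 0], [0.06, 0, 0], -1],
  [[0, 0, 0], [0, 0, 0], -1],
])

```text
time_s: 12.85
eef_pos: [0.5449, -0.1322, 0.2806]
ee_rot: [0.668, 0.744, 0.003, 0.0]
ft_force: [0.2, 1.0, -3.5]
gripper_width: 0.384
```

Run:
```python
from plan import *
from plant import robot
o=robot.get_obs();d0=down(P[2]);print(o["joint_positions"].round(2),o["eef_pos"],o["ee_rot"])
rows(o["eef_pos"],o["ee_rot"],np.array([.5546,-.2694,.25]),d0,-1)
```

```text
[-0.35  0.58  0.87  1.73 -0.5   1.07  0.8 ] [ 0.54487692 -0.13215789  0.280553  ] [6.67661888e-01 7.44456816e-01 3.38966121e-03 4.04306817e-04]
[[-3.44, -0.13, 0.75], [0.001, -0.001, -0.001], -1]
[[-3.44, -0.14, 0.76], [0.001, -0.001, -0.001], -1]
n 4
```

Request:
apply_moves([
  [[-3.4, -0.13, 0.7], [0.001, -0.001, -0.001], -1],
  [[-3.4, -0.13, 0.7], [0.001, -0.001, -0.001], -1],
  [[-3.4, -0.13, 0.7], [0.001, -0.001, -0.001], -1],
  [[-3.4, -0.13, 0.7], [0.001, -0.001, -0.001], -1],
  [[0, 0, 0], [0, 0, 0], -1],
  [[0, 0, 0], [0, 0, 0], -1],
])

```text
time_s: 13.45
eef_pos: [0.5526, -0.2642, 0.2517]
ee_rot: [0.666, 0.746, 0.002, -0.001]
ft_force: [-0.6, 0.3, -3.4]
gripper_width: 0.381
```

Run:
```python
from plan import *
from plant import robot
d=robot.get_image("wrist")
o=robot.get_obs();d0=down(P[2]);print(o["joint_positions"].round(2),o["eef_pos"],o["ee_rot"])
c=wcam(o["eef_pos"],o["ee_rot"]);im=d["img"][:,:,::-1].copy()
t=np.linspace(0,6.28,40);G=[.5546,-.2694,.098]
cv2.polylines(im,[np.int32(np.round(proj(c,np.c_[G[0]+.015*np.cos(t),G[1]+.015*np.sin(t),0*t+G[2]])))],True,(0,255,0))
cv2.imwrite("pics/w10.png",im)
rows(o["eef_pos"],o["ee_rot"],np.array([.5546,-.2694,.21]),d0,-1,n=1)
```

```text
[-0.06  0.68  0.81  1.62 -0.54  1.09  1.01] [ 0.55333679 -0.26278719  0.25196699] [ 0.66476703  0.74704446  0.00277887 -0.00128465]
[[-0.7, 0.04, 4.19], [0.002, -0.006, 0.004], -1]
n 1
```

View pics/w10.png

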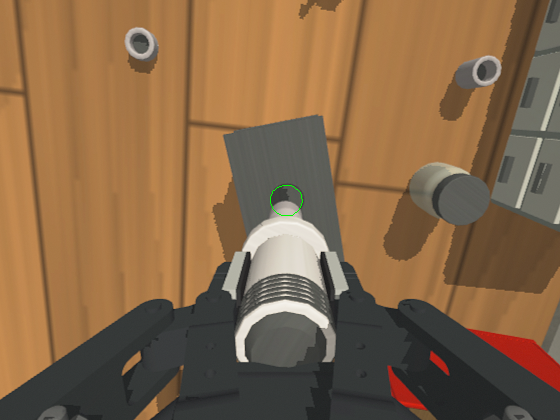

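Request:
apply_moves([
  [[-0.5, 0.02, 1], [0.002, -0.006, 0.004], -1],
  [[-0.15, 0, 1], [0, 0, 0], -1],
  [[0, 0, 0.5], [0, 0, 0], -1],
  [[0, 0, 0], [0, 0, 0], -1],
  [[0, 0, 0], [0, 0, 0], -1],
  [[0, 0, 0], [0, 0, 0], -1],
])

```text
time_s: 14.1
eef_pos: [0.5556, -0.2694, 0.2281]
ee_rot: [0.665, 0.747, -0.001, 0.002]
ft_force: [0.2, -0.0, -2.1]
gripper_width: 0.385
```

Run:
```python
from plan import *
from plant import robot
o=robot.get_obs();d0=down(P[2]);print(o["joint_positions"].round(2),o["eef_pos"],o["ee_rot"])
rows(o["eef_pos"],o["ee_rot"],np.array([.5546,-.2694,.18]),d0,-1,n=1)
```

```text
[-0.05  0.71  0.8   1.63 -0.56  1.04  1.03] [ 0.55559179 -0.26936647  0.22814448] [ 0.66507714  0.74677242 -0.00082931  0.00163064]
[[0.03, -0.1, 4.81], [0.001, 0.004, 0.003], -1]
n 1
```

Request:
apply_moves([
  [[0, -0.1, 1], [0.001, 0.004, 0.003], -1],
  [[0, 0, 1.2], [0, 0, 0], -1],
  [[0, 0, 1.2], [0, 0, 0], -1],
  [[0, 0, 1], [0, 0, 0], -1],
  [[0, 0, 1], [0, 0, 0], -1],
  [[0, 0, 1], [0, 0, 0], -1],
])

```text
time_s: 14.7
eef_pos: [0.5542, -0.2694, 0.1628]
ee_rot: [0.666, 0.746, -0.0, -0.001]
ft_force: [-0.0, 0.0, -3.0]
gripper_width: 0.384
```

Request:
apply_moves([
  [[0, 0, 1], [0, 0, 0], -1],
  [[0, 0, 1], [0, 0, 0], -1],
  [[0, 0, 0.8], [0, 0, 0], -1],
  [[0, 0, 0.8], [0, 0, 0], -1],
  [[0, 0, 0.6], [0, 0, 0], -1],
  [[0, 0, 0], [0, 0, 0], -1],
])

```text
time_s: 15.3
eef_pos: [0.5539, -0.2691, 0.1209]
ee_rot: [0.666, 0.746, -0.0, -0.001]
ft_force: [0.6, 0.7, -2.6]
gripper_width: 0.384
```

Request:
apply_moves([
  [[0, 0, 0.3], [0, 0, 0], -1],
  [[0, 0, 0.2], [0, 0, 0], -1],
  [[0, 0, 0.1], [0, 0, 0], -1],
  [[0, 0, 0], [0, 0, 0], -1],
])

```text
time_s: 15.7
eef_pos: [0.5543, -0.2694, 0.1159]
ee_rot: [0.666, 0.746, 0.0, -0.0]
ft_force: [-0.2, 0.3, -2.8]
gripper_width: 0.379
```

Request:
apply_moves([
  [[0, 0, 0.1], [0, 0, 0], -1],
  [[0, 0, 0.1], [0, 0, 0], -1],
  [[0, 0, 0], [0, 0, 0], -1],
])

```text
time_s: 16.0
eef_pos: [0.5544, -0.2695, 0.114]
ee_rot: [0.666, 0.746, 0.0, -0.0]
ft_force: [-0.1, 0.8, -0.9]
gripper_width: 0.38
```

Touching the rack now. I'm opening and rising clear.

Request:
apply_moves([
  [[0, 0, 0], [0, 0, 0], 0.4],
  [[0, 0, 0], [0, 0, 0], 1],
  [[0, 0, 0], [0, 0, 0], 1],
  [[0, 0, 0], [0, 0, 0], 1],
  [[0, 0, -1], [0, 0, 0], 1],
  [[0, 0, -2.5], [0, 0, 0], 1],
  [[0, 0, -3], [0, 0, 0], 1],
  [[0, 0, -3], [0, 0, 0], 1],
  [[0, 0, -3], [0, 0, 0], 1],
  [[0, 0, -3], [0, 0, 0], 1],
])

```text
time_s: 17.0
eef_pos: [0.5542, -0.2697, 0.2709]
ee_rot: [0.666, 0.746, 0.0, -0.0]
ft_force: [0.9, -0.9, -0.5]
gripper_width: 1.0
```

```bash
cat > s7.py <<'E'
from s6 import *
from plant import robot
robot.get_image("wrist");o=robot.get_obs();print(o["time_s"],o["joint_positions"].round(3),o["eef_pos"],o["ee_rot"])
GR=np.array([.5546,-.2694,.098])
Rp,Rr=cfg(np.radians(25),.2,1);tr_=tcp(GR,u,Rr);back=-Rr.apply([0,0,1]);print("grasp tcp",tr_,"back",back,"jaw",Rr.apply([0,1,0]))
t=path(o["joint_positions"],[(tr_+back*.12,Rr.as_matrix()),(tr_,Rr.as_matrix())]);print(np.round(t[[len(t)//2,-3,-1]],2),marg(t).min())
rows(o["eef_pos"],o["ee_rot"],tr_+back*.12,Rr,1)
np.savez("g.npz",tr=tr_,Rr=Rr.as_quat(),Rp=Rp.as_quat())
E
python3 s7.py
```

```text
17.05 [-0.063  0.66   0.83   1.575 -0.524  1.133  0.998] [ 0.5561502  -0.2717928   0.27610483] [0.66646235 0.74552783 0.00103778 0.00388737]
grasp tcp [ 0.54695915 -0.27186865  0.11678015] back [0.40214999 0.12992913 0.90630779] jaw [-0.30743851  0.95156795 -0.        ]
[[ 0.07  0.82  0.53  1.24 -0.23  1.43  1.81]
 [ 0.06  0.89  0.4   1.25 -0.02  1.38  2.27]
 [ 0.08  0.93  0.39  1.4  -0.03  1.19  2.27]] 0.48999553539293783
[[0.08, 0.29, 0.36], [0.028, 0.023, -0.124], 1]
[[0.04, 0.3, 0.36], [0.028, 0.023, -0.124], 1]
[[-0.01, 0.32, 0.35], [0.028, 0.023, -0.124], 1]
[[-0.06, 0.32, 0.34], [0.028, 0.023, -0.124], 1]
[[-0.11, 0.32, 0.33], [0.028, 0.023, -0.124], 1]
[[-0.15, 0.31, 0.32], [0.028, 0.023, -0.124], 1]
[[-0.2, 0.3, 0.3], [0.028, 0.023, -0.124], 1]
[[-0.24, 0.28, 0.29], [0.028, 0.023, -0.124], 1]
[[-0.28, 0.26, 0.28], [0.028, 0.023, -0.124], 1]
[[-0.32, 0.23, 0.26], [0.028, 0.023, -0.124], 1]
[[-0.35, 0.19, 0.25], [0.028, 0.023, -0.124], 1]
[[-0.38, 0.15, 0.24], [0.028, 0.023, -0.124], 1]
[[-0.4, 0.11, 0.22], [0.028, 0.023, -0.124], 1]
[[-0.41, 0.07, 0.21], [0.028, 0.023, -0.124], 1]
n 14
```

Request:
apply_moves([
  [[0.1, 0.3, 0.3], [0.028, 0.023, -0.124], 1],
  [[0, 0.3, 0.3], [0.028, 0.023, -0.124], 1],
  [[0, 0.3, 0.3], [0.028, 0.023, -0.124], 1],
  [[-0.1, 0.3, 0.3], [0.028, 0.023, -0.124], 1],
  [[-0.1, 0.3, 0.3], [0.028, 0.023, -0.124], 1],
  [[-0.15, 0.3, 0.3], [0.028, 0.023, -0.124], 1],
  [[-0.2, 0.3, 0.3], [0.028, 0.023, -0.124], 1],
  [[-0.2, 0.3, 0.3], [0.028, 0.023, -0.124], 1],
  [[-0.3, 0.3, 0.3], [0.028, 0.023, -0.124], 1],
  [[-0.3, 0.2, 0.3], [0.028, 0.023, -0.124], 1],
])

```text
time_s: 18.05
eef_pos: [0.5816, -0.259, 0.2348]
ee_rot: [0.099, 0.981, -0.026, -0.168]
ft_force: [0.1, 0.4, 1.0]
gripper_width: 1.001
```

Request:
apply_moves([
  [[-0.35, 0.2, 0.25], [0.028, 0.023, -0.124], 1],
  [[-0.35, 0.15, 0.25], [0.028, 0.023, -0.124], 1],
  [[-0.4, 0.1, 0.2], [0.028, 0.023, -0.124], 1],
  [[-0.4, 0.1, 0.2], [0.028, 0.023, -0.124], 1],
  [[0, 0, 0], [0, 0, 0], 1],
  [[0, 0, 0], [0, 0, 0], 1],
])

```text
time_s: 18.65
eef_pos: [0.5921, -0.254, 0.2205]
ee_rot: [-0.149, 0.964, -0.034, -0.218]
ft_force: [0.8, -0.3, -0.2]
gripper_width: 0.995
```

```bash
cat > s8.py <<'E'
import sys
from plan import *
from plant import robot
k=sys.argv[1];back=float(sys.argv[2])
g=np.load("g.npz");Rr=R.from_quat(g["Rr"]);tr=g["tr"];b=-Rr.apply([0,0,1])
d=robot.get_image("wrist");o=robot.get_obs();print(o["time_s"],o["joint_positions"].round(2),o["eef_pos"],o["gripper_width"],o["ft_force"])
c=wcam(o["eef_pos"],o["ee_rot"]);im=d["img"][:,:,::-1].copy()
G=np.array([.5546,-.2694,.098])
for z,r in((.07,.017),(.01,.023)):
    t=np.linspace(0,6.28,60);cv2.polylines(im,[np.int32(np.round(proj(c,np.c_[G[0]+r*np.cos(t),G[1]+r*np.sin(t),0*t+G[2]+z])))],True,(0,255,0))
cv2.imwrite(f"pics/w{k}.png",im)
rows(o["eef_pos"],o["ee_rot"],tr+b*back,Rr,1,step=.03)
E
python3 s8.py 11 .06
```

```text
18.7 [ 0.07  0.88  0.39  1.18 -0.02  1.47  2.26] [ 0.59190491 -0.25464335  0.220785  ] 1.0006915023919476 [-0.52196822  0.6657652  -0.35570144]
[[-0.04, -0.13, 2.73], [0.001, -0.004, -0.003], 1]
[[-0.03, -0.13, 2.73], [0.001, -0.004, -0.003], 1]
n 2
```

View pics/w11.png

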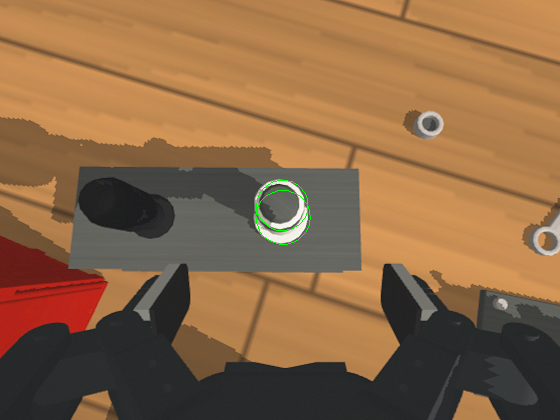

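The gun stands in its hole where the overlay predicts, at (282,212). The driver at (130,205) is clear of the left finger. I'm going in along the tool axis.

Request:
apply_moves([
  [[0, -0.1, 2.5], [0, -0.004, -0.003], 1],
  [[0, -0.1, 2.5], [0, 0, 0], 1],
  [[0, 0, 2.5], [0, 0, 0], 1],
  [[0, 0, 1.5], [0, 0, 0], 1],
  [[0, 0, 0], [0, 0, 0], 1],
  [[0, 0, 0], [0, 0, 0], 1],
])

```text
time_s: 19.3
eef_pos: [0.5563, -0.2682, 0.1397]
ee_rot: [-0.151, 0.964, -0.033, -0.216]
ft_force: [0.7, -0.6, 0.1]
gripper_width: 1.001
```

```bash
python3 s8.py 12 .0
```

```text
19.35 [ 0.08  0.91  0.38  1.36 -0.02  1.26  2.27] [ 0.55694138 -0.26807872  0.13999436] 1.0021570924073966 [-0.38205388  0.24721289 -0.21301233]
[[-0.02, -0.06, 2.55], [0.001, -0.003, -0.0], 1]
n 1
```

View pics/w12.png

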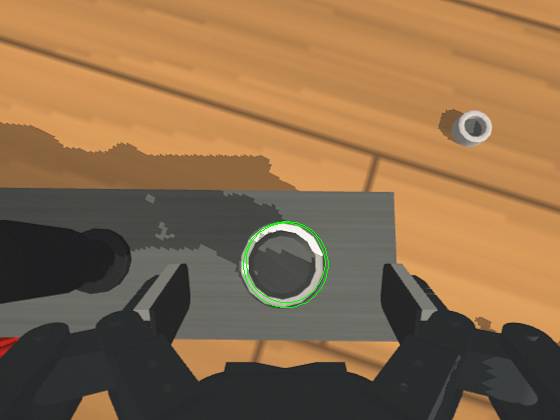

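Request:
apply_moves([
  [[0, -0.05, 1], [0.001, -0.003, 0], 1],
  [[0, 0, 0.8], [0, 0, 0], 1],
  [[0, 0, 0.5], [0, 0, 0], 1],
  [[0, 0, 0], [0, 0, 0], 1],
  [[0, 0, 0], [0, 0, 0], 1],
])

```text
time_s: 19.85
eef_pos: [0.547, -0.2708, 0.1179]
ee_rot: [-0.152, 0.964, -0.033, -0.215]
ft_force: [0.4, -0.3, 0.6]
gripper_width: 1.0
```

```bash
python3 s8.py 13 .0
```

```text
19.9 [ 0.09  0.93  0.37  1.4  -0.03  1.2   2.27] [ 0.54719177 -0.27085449  0.11804694] 0.9983190464954443 [0.3297505  0.27195291 0.43001376]
[[-0.01, -0.09, 0.14], [0.001, -0.001, 0.001], 1]
n 1
```

View pics/w13.png

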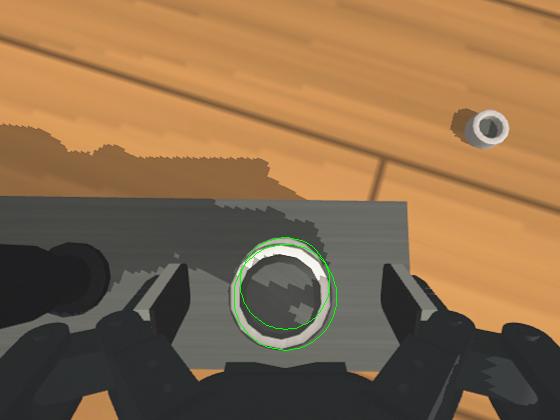

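Run:
```python
import cv2
a=cv2.imread("pics/w13.png")[220:370,190:390];cv2.imwrite("pics/w13z.png",cv2.resize(a,None,fx=4,fy=4,interpolation=cv2.INTER_CUBIC))
```

```text
(no output)
```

View pics/w13z.png

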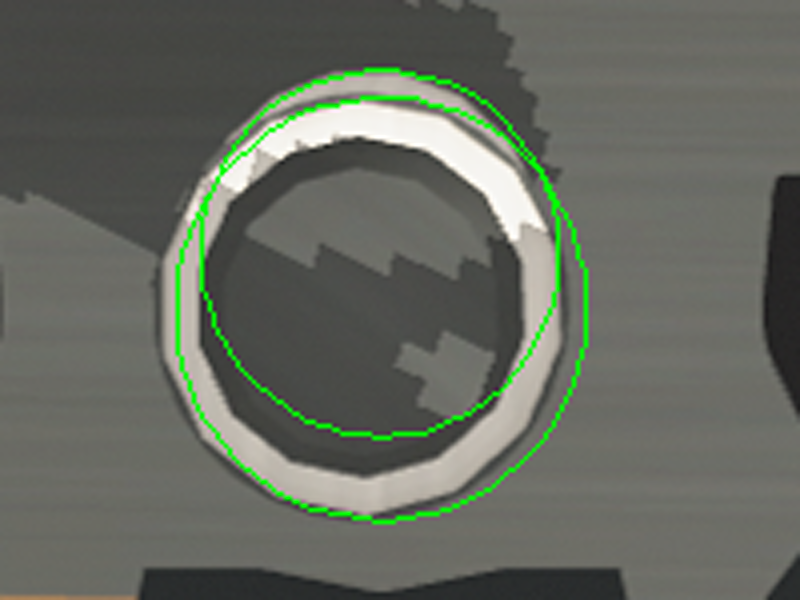

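Request:
apply_moves([
  [[0, -0.2, 0.1], [0, 0, 0], 1],
  [[0, 0, 0], [0, 0, 0], 0.2],
  [[0, 0, 0], [0, 0, 0], -0.1],
  [[0, 0, 0], [0, 0, 0], -1],
  [[0, 0, 0], [0, 0, 0], -1],
  [[0, 0, 0], [0, 0, 0], -1],
  [[0, 0, 0], [0, 0, 0], -1],
  [[0, 0, 0], [0, 0, 0], -1],
  [[0, 0, 0], [0, 0, 0], -1],
])

```text
time_s: 20.8
eef_pos: [0.5473, -0.2727, 0.1173]
ee_rot: [-0.152, 0.964, -0.033, -0.215]
ft_force: [0.5, 1.2, 3.3]
gripper_width: 0.384
```

```bash
python3 s8.py 14 .0
python3 - <<'E'
from plan import *
from plant import robot
import json
o=robot.get_obs();print(o["ee_rot"],o["torque"])
Rn=R.from_quat(o["ee_rot"]);u=np.array([0,0,1.])
print("gun up axis in tool",Rn.inv().apply(u),"tilt deg",np.degrees(np.arccos(-Rn.apply([0,0,1])[2])))
json.dump(dict(a=Rn.inv().apply(u).tolist(),grip=o["eef_pos"].tolist(),q=o["ee_rot"].tolist()),open("grip.json","w"))
E
```

```text
20.85 [ 0.09  0.93  0.37  1.4  -0.03  1.2   2.27] [ 0.54730785 -0.2727415   0.11727929] 0.38396009038573914 [1.04258552 1.25752168 3.4888474 ]
[[-0.02, 0.09, 0.05], [0.001, -0.001, 0.001], 1]
n 1
[-0.15245469  0.96416612 -0.03293517 -0.21460788] [ 0.31461996 -0.30317371 -0.08228736]
gun up axis in tool [ 0.42387754  0.001926   -0.90571746] tilt deg 25.079912536500522
```

View pics/w14.png

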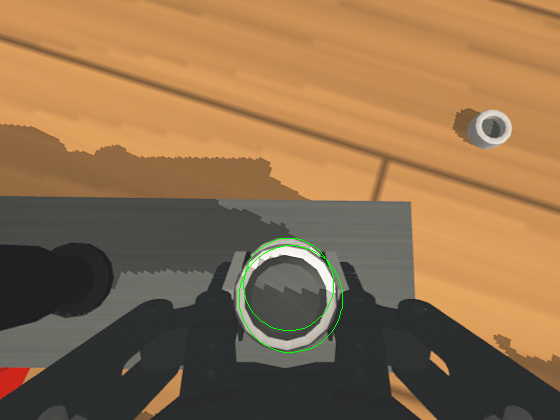

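Request:
apply_moves([
  [[0.4, 0, -0.9], [0, 0, 0], -1],
  [[0.85, 0, -1.8], [0, 0, 0], -1],
  [[1.25, 0, -2.7], [0, 0, 0], -1],
  [[1.25, 0, -2.7], [0, 0, 0], -1],
  [[1.25, 0, -2.7], [0, 0, 0], -1],
  [[0.6, 0, -1.3], [0, 0, 0], -1],
  [[0, 0, 0], [0, 0, 0], -1],
])

```text
time_s: 21.55
eef_pos: [0.5486, -0.2737, 0.2521]
ee_rot: [-0.152, 0.965, -0.034, -0.213]
ft_force: [0.6, 0.2, -3.6]
gripper_width: 0.385
```

```bash
cat > gun.py <<'E'
from s4 import *
import json
from plant import robot
g=json.load(open("grip.json"));a=np.array(g["a"])
Rn=R.from_quat(g["q"]);LG=Rn.inv().apply(np.array([.5548,-.2703,.098])-np.array(g["grip"]))
LG[1]=0
fy=np.array([-np.sin(P[2]),np.cos(P[2]),0])
# press orientation: tool with a -> n, jaw y closest to +fy
def pressR(nn=n,a=a):
    M,_=R.align_vectors([nn,fy],[a,[0,1,0]],weights=[1e3,1]);return M
def tcp_for(seatoff,nn=n,ball=BALL,LG=LG,a=a): # seat at ball + n*seatoff
    M=pressR(nn,a);O=ball+nn*(.056+seatoff);return O-M.apply(LG),M
def gunpts(o):
    M=R.from_quat(o["ee_rot"]);O=o["eef_pos"]+M.apply(LG);ax=M.apply(a);return O,ax
E
cat > s9.py <<'E'
from gun import *
robot.get_image("wrist");o=robot.get_obs();print(o["time_s"],o["joint_positions"].round(2),o["eef_pos"],"LG",LG,o["ft_force"])
p,M=tcp_for(.05);p2,_=tcp_for(-.015)
t=path(o["joint_positions"],[(p,M.as_matrix()),(p2,M.as_matrix())]);print(np.round(t[-1],2),marg(t).min(),p,p2)
mid=(o["eef_pos"]+p)/2;
rows(o["eef_pos"],o["ee_rot"],p,M,-1)
E
python3 s9.py
```

```text
21.6 [0.08 0.79 0.4  1.29 0.01 1.43 2.3 ] [ 0.54793825 -0.27297962  0.25030855] LG [-0.01530906  0.          0.01412149] [ 0.23545074 -0.20526165 -2.99545099]
[-0.29  0.56  0.29  1.98 -0.32  0.56  1.91] 0.3275454031015689 [0.51133849 0.02113956 0.21292506] [0.54363304 0.0247881  0.15663341]
[[-0.95, 4.16, 0.15], [-0.005, -0.074, 0.028], -1]
[[-0.82, 4.18, 0.24], [-0.005, -0.074, 0.028], -1]
[[-0.68, 4.2, 0.32], [-0.005, -0.074, 0.028], -1]
[[-0.53, 4.22, 0.38], [-0.005, -0.074, 0.028], -1]
[[-0.38, 4.23, 0.44], [-0.005, -0.074, 0.028], -1]
[[-0.23, 4.23, 0.48], [-0.005, -0.074, 0.028], -1]
[[-0.07, 4.24, 0.51], [-0.005, -0.074, 0.028], -1]
n 7
```

Request:
apply_moves([
  [[-0.95, 4.1, 0.1], [-0.005, -0.074, 0.028], -1],
  [[-0.8, 4.1, 0.2], [-0.005, -0.074, 0.028], -1],
  [[-0.7, 4.1, 0.3], [-0.005, -0.074, 0.028], -1],
  [[-0.55, 4.1, 0.4], [-0.005, -0.074, 0.028], -1],
  [[-0.4, 4.1, 0.4], [-0.005, -0.074, 0.028], -1],
  [[-0.25, 4.1, 0.4], [-0.005, -0.074, 0.028], -1],
  [[-0.1, 3, 0.5], [-0.005, -0.074, 0.028], -1],
  [[0, 0.8, 0], [0, 0, 0], -1],
  [[0, 0, 0], [0, 0, 0], -1],
  [[0, 0, 0], [0, 0, 0], -1],
])

```text
time_s: 22.6
eef_pos: [0.5148, 0.0099, 0.2147]
ee_rot: [-0.058, 0.998, 0.002, 0.04]
ft_force: [0.3, -0.4, -2.8]
gripper_width: 0.384
```

```bash
cat > look2.py <<'E'
import sys
from gun import *
k=sys.argv[1];off=float(sys.argv[2])
im={}
for c in("wrist","scene","top"): im[c]=robot.get_image(c)["img"][:,:,::-1].copy()
o=robot.get_obs();print(o["time_s"],o["joint_positions"].round(2),o["eef_pos"],o["ft_force"],o["torque"].round(2),o["gripper_width"])
O,ax=gunpts(o);s=O-ax*.056;print("axis err",ax-n,"seat-ball along/lat",(s-BALL)@n,(s-BALL)-n*((s-BALL)@n))
pts=[(BALL,(0,0,255)),(O-ax*.069,(0,255,0)),(O-ax*.037,(0,255,0)),(O,(255,0,0)),(O+ax*.07,(255,0,0))]
def crop(cam,h,ctr):
    uu=np.int32(np.round(proj(cam,ctr)[0]));nm=cam if isinstance(cam,str) else "wrist"
    I=cv2.copyMakeBorder(im[nm],h,h,h,h,cv2.BORDER_CONSTANT);A=I[uu[1]:uu[1]+2*h,uu[0]:uu[0]+2*h];raw=cv2.resize(A,(400,400),interpolation=cv2.INTER_CUBIC);A=raw.copy();f=200/h
    for p,col in pts:
        v=(proj(cam,p)[0]-uu+h+.5)*f;cv2.circle(A,tuple(int(x) for x in v),2,col,-1)
    return A,raw
A,r=crop("scene",40,BALL+n*.03);cv2.imwrite(f"pics/s{k}.png",np.hstack([r,A]))
A,r=crop("top",40,BALL+n*.03);cv2.imwrite(f"pics/t{k}.png",np.hstack([r,A]))
cv2.imwrite(f"pics/w{k}.png",im["wrist"])
p,M=tcp_for(off);rows(o["eef_pos"],o["ee_rot"],p,M,-1,n=1)
E
python3 look2.py 15 .05
```

```text
22.75 [-0.31  0.44  0.34  1.99 -0.25  0.67  1.87] [0.51507086 0.00951075 0.2150514 ] [ 0.03106991  0.21241829 -2.55136889] [-0.02  0.13  0.01] 0.3854002676738415
axis err [0.00396529 0.00120134 0.00233968] seat-ball along/lat 0.05060360904467957 [ 0.00375099 -0.01167384  0.00139531]
[[0.25, 1.2, 0.19], [-0.001, -0.005, 0.001], -1]
n 1
```

View pics/s15.png

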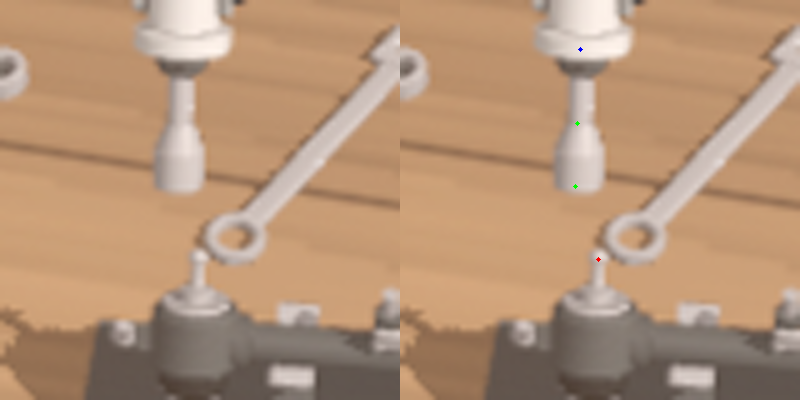

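View pics/t15.png

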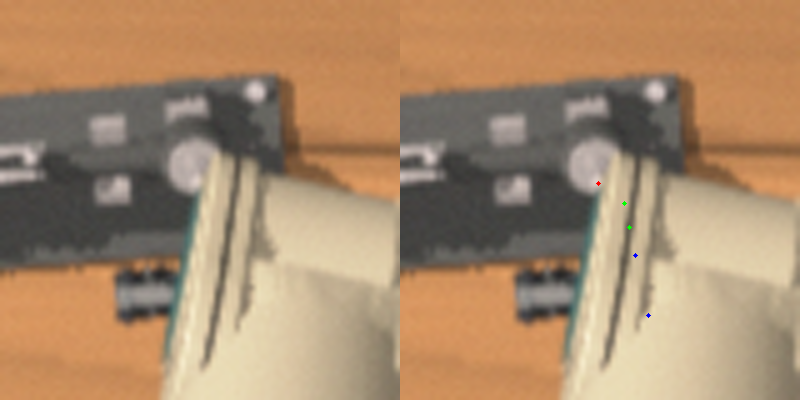

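View pics/w15.png

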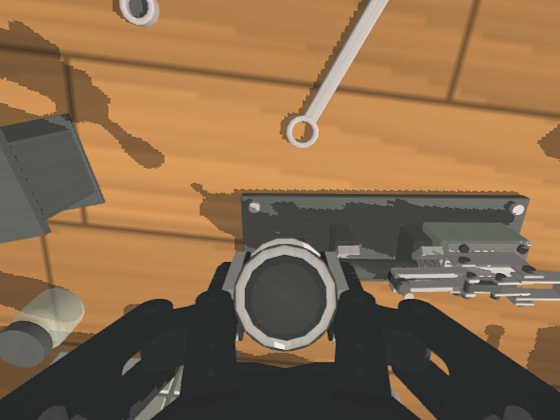

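The scene crop shows the coupler's mouth and the nipple ball both within a pixel of the predictions, with the gun parallel to the nipple. The sideways gap of 12 mm still has to be closed. Top is hidden by the arm.

Request:
apply_moves([
  [[0.25, 0.6, 0.1], [-0.001, -0.005, 0.001], -1],
  [[0, 0.6, 0], [0, 0, 0], -1],
  [[0, 0, 0], [0, 0, 0], -1],
  [[0, 0, 0], [0, 0, 0], -1],
  [[0, 0, 0], [0, 0, 0], -1],
])

```text
time_s: 23.25
eef_pos: [0.5107, 0.0227, 0.2142]
ee_rot: [-0.058, 0.997, 0.004, 0.043]
ft_force: [0.2, -0.7, -2.8]
gripper_width: 0.384
```

```bash
python3 look2.py 16 .025
```

```text
23.4 [-0.34  0.43  0.34  2.   -0.25  0.65  1.84] [0.51073474 0.0226077  0.21417585] [ 0.39848221  0.62249526 -3.68958041] [-0.05  0.16 -0.05] 0.38343783936248826
axis err [-0.00045301 -0.00161832 -0.00036649] seat-ball along/lat 0.05130670789117834 [7.57709172e-05 1.67074748e-03 1.51759290e-04]
[[-1.09, -0.16, 2.39], [0.001, 0.001, 0.002], -1]
n 1
```

View pics/s16.png

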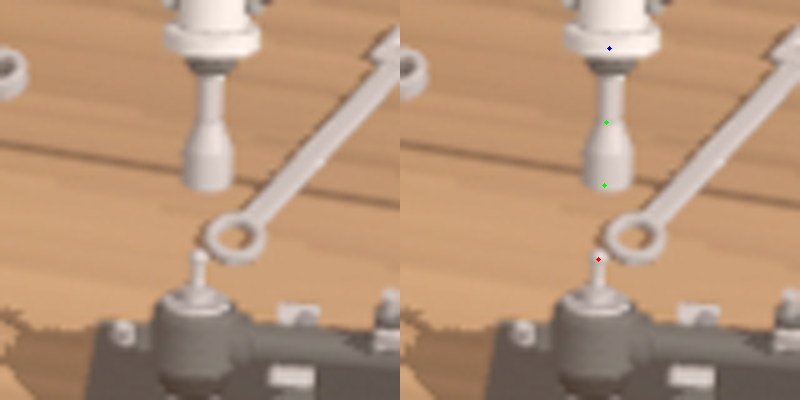

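Request:
apply_moves([
  [[-0.4, -0.16, 0.9], [0.001, 0.001, 0.002], -1],
  [[-0.4, 0, 0.9], [0, 0, 0], -1],
  [[-0.3, 0, 0.6], [0, 0, 0], -1],
  [[0, 0, 0], [0, 0, 0], -1],
  [[0, 0, 0], [0, 0, 0], -1],
  [[0, 0, 0], [0, 0, 0], -1],
])

```text
time_s: 24.0
eef_pos: [0.5237, 0.0226, 0.1912]
ee_rot: [-0.056, 0.997, 0.003, 0.043]
ft_force: [-0.1, 0.0, -3.3]
gripper_width: 0.384
```

```bash
python3 look2.py 17 .018
```

```text
24.15 [-0.32  0.48  0.32  1.99 -0.27  0.61  1.86] [0.52381577 0.02273098 0.19143104] [ 0.85130554 -0.14642136 -2.79448181] [ 0.03  0.16 -0.04] 0.38015836366628075
axis err [-2.84939543e-05 -1.04067944e-04 -2.30991897e-05] seat-ball along/lat 0.025097469427339404 [1.06943500e-04 1.99269870e-04 7.42692209e-05]
[[-0.29, -0.02, 0.65], [0.0, 0.0, -0.0], -1]
n 1
```

View pics/s17.png

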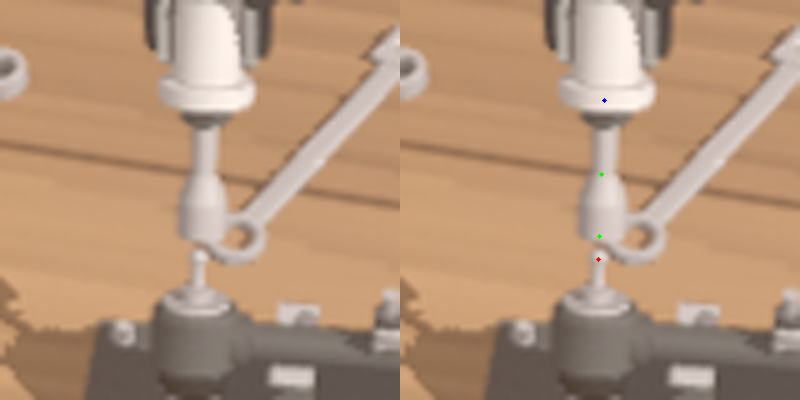

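View pics/t17.png

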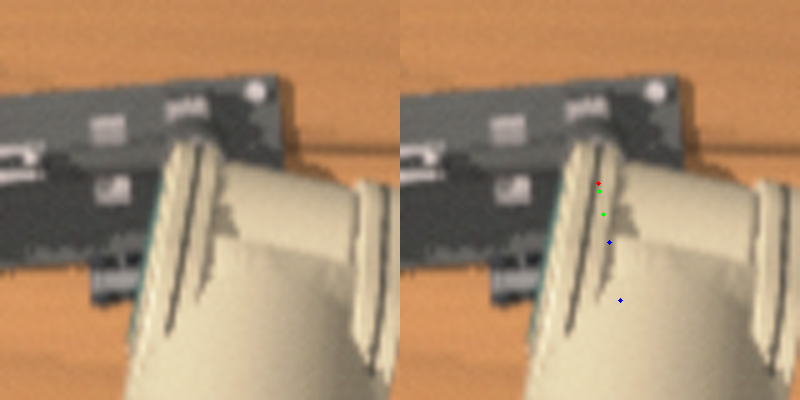

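The coupler at (603,235) is in line over the ball at (599,258). I'm advancing along the axis and watching the force.

Request:
apply_moves([
  [[-0.21, 0, 0.45], [0, 0, 0], -1],
  [[-0.21, 0, 0.45], [0, 0, 0], -1],
  [[-0.21, 0, 0.45], [0, 0, 0], -1],
  [[0, 0, 0], [0, 0, 0], -1],
])

```text
time_s: 24.55
eef_pos: [0.5312, 0.0232, 0.1775]
ee_rot: [-0.056, 0.998, 0.003, 0.042]
ft_force: [0.4, -0.5, -2.5]
gripper_width: 0.388
```

```bash
python3 look2.py 18 .0
```

```text
24.7 [-0.31  0.51  0.31  1.99 -0.28  0.59  1.87] [0.53102068 0.0235599  0.1780755 ] [-0.64154028 -0.41661921 -2.0420668 ] [-0.12  0.16 -0.06] 0.3849712576000447
axis err [7.58042730e-04 5.15204259e-05 4.37784899e-04] seat-ball along/lat 0.009897773115358444 [-0.00029546  0.0001629  -0.00015894]
[[-0.44, -0.02, 0.89], [0.0, -0.001, -0.0], -1]
n 1
```

View pics/s18.png

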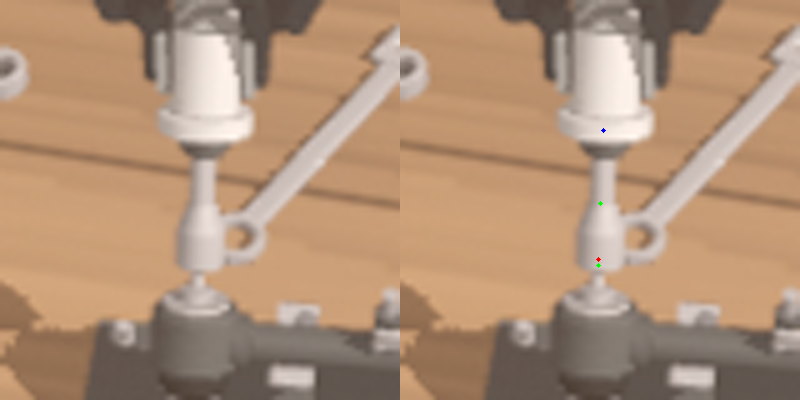

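Ball is in the funnel with no contact force so far. I'm pushing through the jaws.

Request:
apply_moves([
  [[-0.13, 0, 0.27], [0, 0, 0], -1],
  [[-0.13, 0, 0.27], [0, 0, 0], -1],
  [[0, 0, 0], [0, 0, 0], -1],
])

```text
time_s: 25.0
eef_pos: [0.5347, 0.0239, 0.1727]
ee_rot: [-0.056, 0.997, 0.003, 0.043]
ft_force: [1.8, -1.0, -4.3]
gripper_width: 0.387
```

Request:
apply_moves([
  [[-0.13, 0, 0.27], [0, 0, 0], -1],
  [[-0.08, 0, 0.18], [0, 0, 0], -1],
  [[0, 0, 0], [0, 0, 0], -1],
])

```text
time_s: 25.3
eef_pos: [0.5364, 0.024, 0.169]
ee_rot: [-0.056, 0.998, 0.003, 0.042]
ft_force: [-2.8, -1.0, 3.1]
gripper_width: 0.385
```

```bash
python3 look2.py 19 -.006
```

```text
25.45 [-0.3   0.53  0.3   1.98 -0.29  0.58  1.88] [0.53640357 0.02404343 0.16906096] [-3.31591804 -2.26800713  2.91048037] [-0.56  0.58 -0.06] 0.38354574713461503
axis err [5.82407572e-04 2.95143348e-05 3.35779097e-04] seat-ball along/lat -0.0006090152612080485 [-1.20255572e-04  5.76256647e-05 -6.52556844e-05]
[[-0.24, -0.01, 0.49], [0.0, -0.001, -0.0], -1]
n 1
```

View pics/s19.png

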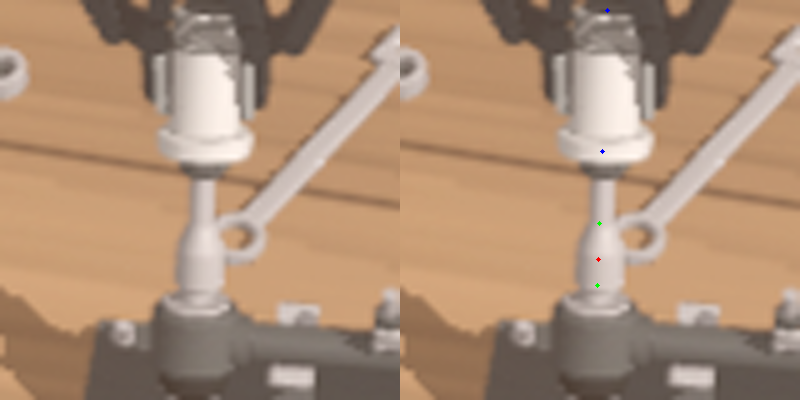

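Request:
apply_moves([
  [[-0.1, 0, 0.2], [0, 0, 0], -1],
  [[-0.1, 0, 0.2], [0, 0, 0], -1],
  [[0, 0, 0], [0, 0, 0], -1],
  [[0, 0, 0], [0, 0, 0], -1],
])

```text
time_s: 25.85
eef_pos: [0.5383, 0.0242, 0.1654]
ee_rot: [-0.056, 0.998, 0.003, 0.042]
ft_force: [-6.2, -2.5, 8.9]
gripper_width: 0.386
```

```bash
python3 look2.py 20 -.014
```

```text
26.0 [-0.3   0.54  0.3   1.98 -0.3   0.57  1.88] [0.53835226 0.02425324 0.16553786] [-4.91773189 -2.44199473  8.51375744] [-0.57  0.93 -0.12] 0.3848194087931473
axis err [ 1.01189569e-03 -6.82754069e-05  5.75314919e-04] seat-ball along/lat -0.004643820387247758 [-2.06538627e-04  4.73588504e-05 -1.15421766e-04]
[[-0.41, -0.01, 0.84], [0.0, -0.001, -0.0], -1]
n 1
```

View pics/s20.png

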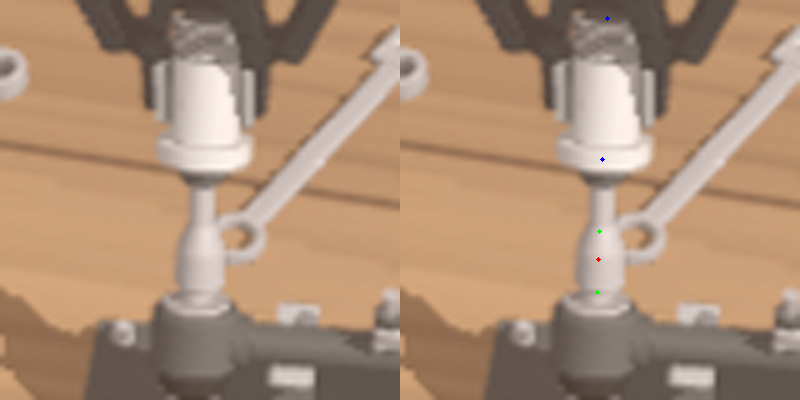

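Request:
apply_moves([
  [[-0.09, 0, 0.19], [0, 0, 0], -1],
  [[-0.09, 0, 0.19], [0, 0, 0], -1],
  [[-0.09, 0, 0.19], [0, 0, 0], -1],
  [[-0.09, 0, 0.19], [0, -0.001, 0], -1],
  [[0, 0, 0], [0, 0, 0], -1],
  [[0, 0, 0], [0, 0, 0], -1],
])

```text
time_s: 26.6
eef_pos: [0.5423, 0.0247, 0.1584]
ee_rot: [-0.056, 0.998, 0.004, 0.042]
ft_force: [-6.4, -2.5, 11.7]
gripper_width: 0.385
```

```bash
python3 look2.py 21 -.0155
```

```text
26.75 [-0.29  0.56  0.29  1.98 -0.3   0.56  1.88] [0.54225424 0.024685   0.15847352] [-6.29924785 -1.57172347 11.92857953] [-0.58  1.19 -0.11] 0.3806608852609452
axis err [ 0.0005513  -0.00023045  0.00030108] seat-ball along/lat -0.012720306637268756 [-2.84575593e-04  3.61947733e-05 -1.60915218e-04]
[[-0.14, -0.01, 0.24], [0.001, -0.001, -0.001], -1]
n 1
```

View pics/s21.png

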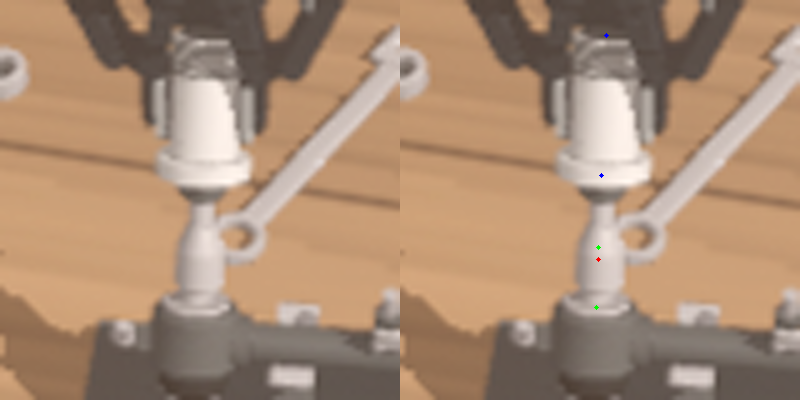

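Request:
apply_moves([
  [[-0.07, 0, 0.14], [0, -0.001, 0], -1],
  [[-0.06, 0, 0.12], [0, 0, 0], -1],
  [[0, 0, 0], [0, 0, 0], -1],
  [[0, 0, 0], [0, 0, 0], -1],
  [[0, 0, 0], [0, 0, 0], -1],
  [[0, 0, 0], [0, 0, 0], -1],
])

```text
time_s: 27.35
eef_pos: [0.5436, 0.0248, 0.156]
ee_rot: [-0.056, 0.997, 0.004, 0.043]
ft_force: [-6.8, -2.1, 11.7]
gripper_width: 0.385
```

```bash
python3 look2.py 22 -.0155
python3 - <<'E'
import cv2,numpy as np
a=cv2.imread("pics/s19.png")[:,:400];b=cv2.imread("pics/s22.png")[:,:400];cv2.imwrite("pics/cmp.png",np.hstack([a,b]))
E
```

```text
27.5 [-0.29  0.56  0.29  1.98 -0.3   0.56  1.89] [0.54360228 0.02483056 0.15606372] [-6.97857436 -2.39760888 12.66285892] [-0.64  1.31 -0.11] 0.38793838599618397
axis err [-9.97829875e-05 -3.32663219e-04 -7.88803519e-05] seat-ball along/lat -0.015479213312404452 [-2.61173155e-04  3.38200751e-05 -1.47643142e-04]
[[-0.03, -0.0, -0.01], [0.001, 0.0, -0.001], -1]
n 1
```

View pics/cmp.png

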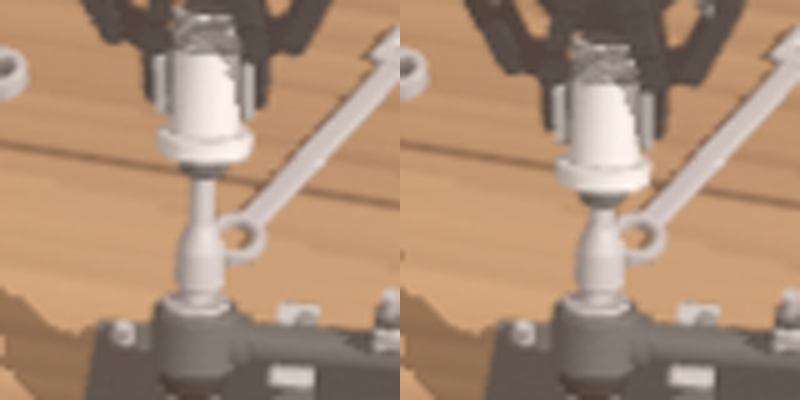

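View pics/w22.png

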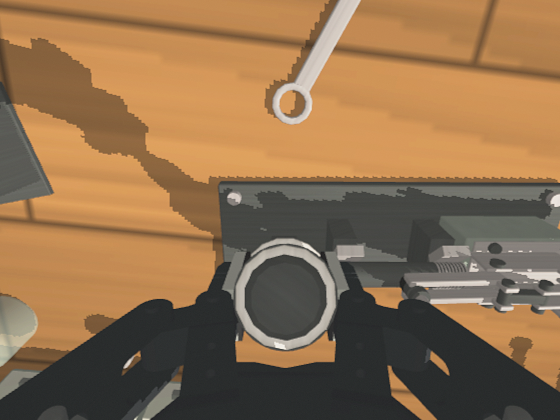

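Request:
apply_moves([
  [[0, 0, 0], [0, 0, 0], -1],
  [[0, 0, 0], [0, 0, 0], -1],
  [[0, 0, 0], [0, 0, 0], -1],
  [[0, 0, 0], [0, 0, 0], -1],
])

```text
time_s: 27.9
eef_pos: [0.5436, 0.0248, 0.1561]
ee_rot: [-0.056, 0.997, 0.004, 0.043]
ft_force: [-7.6, -2.4, 12.3]
gripper_width: 0.385
```

Run:
```python
from plant import robot
import cv2
d=robot.get_image("scene");a=d["img"][150:300,60:420,::-1];cv2.imwrite("pics/fin.png",cv2.resize(a,None,fx=2.2,fy=2.2,interpolation=cv2.INTER_CUBIC))
o=robot.get_obs();print(o["time_s"],o["eef_pos"],o["ft_force"],abs(o["qd"]).max())
```

```text
27.95 [0.54359074 0.02481612 0.15606166] [-7.23495966 -2.54556623 11.85251797] 0.0019927716316621015
```

View pics/fin.png

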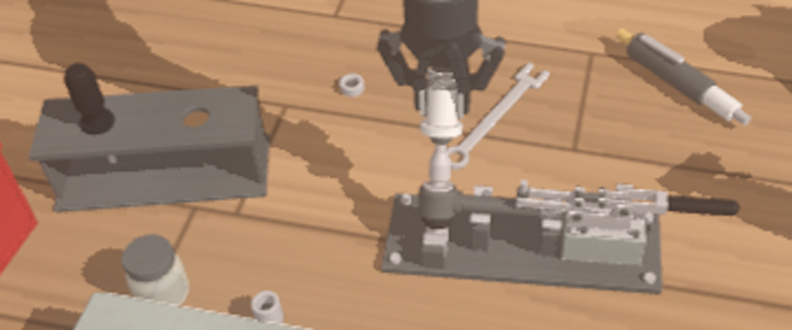

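The final picture shows the clamp handle level at (705,205), the coupler on the nipple at (438,170), and the other things standing where they were. The arm is still and the push is steady, so I'm handing in.

```bash
python3 -c "
from plant import robot
print(robot.close_job())"
```

```text
the job is handed in; nothing more can be done
None
```

I locked the clamp, took the gun out of the rack and pressed its coupler onto the nipple. The job was handed in at about 28 s with the gun still held and pushed; no verdict was reported.

- **Clamp:** I pushed the handle down to its stop (about 22 N on the stop). It still shows level in the last picture.
- **One detour:** With my first straight-down grip, joints 5 and 6 ran into their range limits before the gun reached the nipple's tilt. I put the gun back in its hole and gripped it again with the tool tilted 25°. I then went in along the nipple's axis.
- **Last checks:**
  - From the arm's pose, the gun's axis is within 0.001 rad of the fitted nipple axis and less than 0.5 mm off it sideways.
  - The nose is in by about 15 mm; the camera pictures agree to about 1 mm.
  - The spring push is about 16 N and steady, and the joints are nearly still.
  - The rod end is in its seat and the other things look unmoved.
- **Not measured directly:** I had no direct reading of the snap or the clamp pad's force. I infer the snap because the coupler stopped moving relative to the housing while the push rose past 10.5 N. A small sideways force of about 2.5 N remained. The top camera was blocked by the arm, so the fit was checked only from the scene camera and the arm's pose.

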